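# Set the dry-block heater and seat its check probe

## Task

On the dry-block heater, turn the left dial until its white pointer line points at the green dot beside it, then do the same with the right dial. Then take the orange-headed check probe out of its slanted blue stand and put it into the heater's open bore: keep it leaning well over (about 20 degrees) so that the lower edge of its steel foot enters the mouth first, then straighten it and slide it fully home until its black collar sits flat on the block. Let go, and leave the other things on the bench where they are.

Things in the scene. Friction and masses are not known exactly. Their poses are not given: they have to be found in the camera images.
- heater: Dry-block heater, white box 200 (x) x 220 (y) x 78 mm high, fixed. Origin: centre of its underside; x points away from the side with the dials, y to the left dial's side, z up. Its rear half is a bare aluminium block, top at 78 mm, with one open bore in the middle and a low black rubber plug (28 mm wide, 4 mm high) 60 mm to either side of the bore.
- bore_mouth (a point): Centre of the mouth of the open bore, level with the top face of the block, 50 mm behind the heater's centre; axes as the heater's. The bore is vertical, 23.8 mm wide and 62 mm deep, with a 2 mm chamfer.
- dial_left_grip (a point): Left dial: point on its vertical axis at gripping height, 7 mm under its top. A black bar 42 mm long, 14 mm wide, 30 mm high on a round skirt 44 mm across, on a grey disc 68 mm across; the bar's top is 44 mm above the heater's top. Its x axis lies along the bar, the white pointer line is on the bar's -x end. 45.5 mm in front of the heater's centre, 56 mm to its left.
- dial_left (a joint): Angle of the left dial, 0 to 2.6 rad. 0: pointer towards the heater's front (its -x). It grows clockwise seen from above (pointer swings from the heater's -x towards its +y). It turns against light friction (0.03 N m) and stays where it is left. The green dot stands at 1.2 rad; black dots every 0.4 rad, from 0 to 2.4.
- dial_right_grip (a point): Right dial, the same as the left one: point on its axis at the height to grip it. 45.5 mm in front of the heater's centre, 56 mm to its right.
- dial_right (a joint): Angle of the right dial, counted as for the left one. Its green dot stands at 0.8 rad.
- stand: Blue slanted probe stand, fixed to the bench: base plate 110 x 76 x 6 mm with a 56 x 56 x 62 mm block leaning 30 degrees towards the stand's own +x. Origin: under the block, on the bench. The socket runs along the block's axis, 25 mm wide and 58 mm deep.
- stand_mouth (a point): Centre of the mouth of the stand's socket on the slanted top face of the block (31 mm towards the stand's +x from its origin, 73.7 mm above the bench); its axes are the stand's own (z up).
- probe_center (a point): Check probe: point on its axis half-way along it, 60.5 mm from the foot; z runs from foot to head. Round, 121 mm long, about 0.18 kg: steel stem 22 mm wide, 55 mm long, foot chamfered 2 mm; black collar 36 mm wide, 6 mm thick; orange head 30 mm wide, 60 mm long, to grip (its middle 30.5 mm beyond this point). It starts in the stand, leaning 30 degrees to the stand's +x, collar on the block.
- probe_foot (a point): Centre of the end face of the probe's steel foot; axes as the probe's. When the probe is home this point lies 55 mm below the bore's mouth.
- media_bottle: Glass bottle, 84 mm wide, 170 mm high, orange cap. Origin under its centre. Leave alone.
- amber_jar: Amber jar, 54 mm wide, 60 mm high, behind the heater. Leave alone.
- timer: Black timer lying flat beside the stand, 60 x 100 x 16 mm. Leave alone.
- pipette: Hand pipette lying on the bench, 220 mm long, 24 mm thick. Leave alone.
- tip_box: Box of pipette tips with a clear lid, 85 x 120 x 52 mm. Leave alone.
Things that resemble listed ones, but are neither listed nor needed, are in the scene too. Of the things that look like the part that bears probe_center, the smallest one is meant.

How it is judged:
On the way, in this order (a step that is already met when the one before it is completed fails the run):
1. the left dial points at its green dot (within 10 degrees) (value of joint dial_left between 1.03 and 1.37 rad), for 0.2 s.
2. the right dial points at its green dot too (within 10 degrees) (all of step 1 and value of joint dial_right between 0.63 and 0.97 rad), for 0.2 s.
3. the probe leans at least 13 degrees with the lower edge of its foot inside the bore's mouth (angle between probe_foot's own z axis and vertical between 0.227 and 0.9 rad and z of probe_foot in the frame of bore_mouth below 0.0018 m and horizontal distance between probe_foot and bore_mouth below 0.007 m), for 0.1 s.
At the end, for the whole second after the job is handed in: Both dials point at their green dots within about 10 degrees (left 1.2, right 0.8, each +-0.17 rad), and the probe is at rest upright (within 3.4 degrees) in the heater's bore, foot down, on its axis within 4 mm, its collar within 3 mm of the block (all of step 2 and z of probe_foot in the frame of bore_mouth below -0.052 m and horizontal distance between probe_foot and bore_mouth below 0.004 m and angle between the z axis of probe_foot and the z axis of bore_mouth, either way round below 0.06 rad and angle between probe_foot's own z axis and vertical below 0.06 rad and linear speed of probe below 0.02 m/s); the robot touches nothing.
It fails at once if a bystander is pushed more than 30 mm (distance of any of media_bottle, amber_jar, timer, pipette, tip_box from where it was at the start of the episode above 0.03 m).
It also fails if it takes over 72 s, if anything falls off the work surface, if the arm or the gripper's body presses on something with over 40 N, if the wrist force passes 120 N, or if a joint passes its speed limit or range.

## Robot

A 6-joint arm with a two-finger parallel gripper is mounted at the origin on the work surface. World frame = base frame: x ahead of the robot, y to its left, z up, the work surface at z = 0. Lengths are in m, angles in rad, forces in N, time in s.
With the tool pointing down it reaches from about 0.375 to 0.975 m from the base axis. Payload 3.8 kg.
Tool frame: the origin (TCP) lies midway between the tips of the shut fingers; the grasp point (between the pads) lies 19 mm behind it; x points along the fingers, y is the direction in which the jaws open and shut, and the axes are right-handed (so a half turn about x gives the same grasp; the last joint's range is limited). The gripper opens to 85 mm and grips with 20 to 120 N. Pads are 22 mm wide; open, the fingers measure 114 mm over their backs; the gripper's body (76 mm by 85 mm) begins 54 mm behind the grasp point. The pads swing forward as they close: fully open they stand 13 mm farther back than shut.
Start: joints at [1.187, 0.264, 1.604, -0, 1.274, -0.037], TCP at [0.229, 0.635, 0.21] pointing down, gripper open.
Joint ranges: [-2.63, 2.63], [-0.94, 2.18], [0.31, 2.57], [-1.31, 4.45], [0, 2.66], [-2.55, 2.55]. Speed limits (rad/s): [2.57, 2.57, 3.14, 3.14, 3.14, 3.14].

## Interface

Orientations are given as a rotation vector (axis times angle).
In Python, from workcell import read_state, read_camera, get_calibration, finish_job gives the robot as it stands. The module is installed in compiled form; this text tells all that it offers.
- The arm moves only by the shell command python3 -m creep 'ROWS' [FORCE]. ROWS is JSON, a list of rows, each a list of 3 entries, a list of its own where there are three numbers: the closure in counts, from 0 (fully open) to 255 (shut), then the shift along the world's x, y, z in mm, then the turn about the world's z in rad. In form: [[hand, [tx, ty, tz], spin], ...]. A call has exactly 8 rows; each row shifts and turns the commanded pose from where the row before left it; what a row does not reach is not made up. A row lasts 1/12 s, in which the tool goes at most 41.7 mm and 7.16 degrees, less where a joint would pass 70% of its speed; a pose out of reach is approached as far as the arm can. A call is refused whole if a number of a shift passes 41.7 or a number of a turn 0.125, either way. A call with a gripper value outside its range is refused whole. The fingers move at their own pace and stop on an object; FORCE is the grip in N (left out, the last holds). Time passes only in rows, so rows that do not move let the fingers close, or fill a call up. It gives the time, the measured TCP pose, the force and the opening at its end, in the units of the state.
- read_state(): the state, without advancing time (a new reading comes with each control period).
- read_camera(name): name is "scene" or "top" or "wrist"; returns (picture, depth): 400x640x3 uint8, blue, green, red; 400x640 float32, m along the optical axis (not along the pixel's ray), 0 where there is no reading.
- get_calibration(name): a dict with "K" (3x3 intrinsics, pixels), "eye" and "orientation" of the camera in the world. Camera axes: x right, y down, z forward; pixel columns grow to the right and rows downward; lengths in m; the calibration is good to about 2 mm. A picture is of the moment at which its call begins: read the wrist's pose just before it. get_calibration takes no time and is no camera call; for the wrist camera it gives the pose at the moment of the call.
- finish_job(): hands the job in, once; it reports no verdict.
The state is a dict: "time": time; "q": joint angles; "joint_vel": joint speeds; "joint_torque": joint torques, N m; "tool_pos": TCP position; "tcp_rot": TCP orientation; "wrist_force": force on the tool from outside, world axes, zero at the start; "torque": the same for the moment, N m; "width": opening from 0.0 (shut) to 1.0 (fully open).
Only numpy, scipy, OpenCV 4.12 (cv2) and the standard library are available. Lean on these libraries where they do the work, as an engineer would, in place of code of your own. Each camera call takes 0.05 s, during which the arm holds its last target.

## Working session

There is one attempt and no reset: what is moved stays moved. The work goes in short steps, Python scripts to look and compute and a shell command to move; the robot and the scene stay as the last step left them, time stands still between calls to the robot, and variables do not carry over. Pictures are saved under pics/ and viewed, and the job is handed in when it is done.

```bash
mkdir -p pics; ls; cat > h.py <<'E'
import numpy as np,cv2,json
from workcell import read_state, read_camera, get_calibration
from scipy.spatial.transform import Rotation as R
def Rm(o):
    o=np.array(o,float)
    if o.shape==(3,3): return o
    if o.shape==(4,): raise Exception(o)
    return R.from_rotvec(o).as_matrix()
def grab(name,tag):
    c=get_calibration(name); im,d=read_camera(name)
    cv2.imwrite(f'pics/{tag}.png',im); np.savez(f'{tag}.npz',im=im,d=d,K=c['K'],eye=c['eye'],Rm=Rm(c['orientation']))
    return im,d
def ld(tag): return np.load(f'{tag}.npz')
def cloud(tag):
    z=ld(tag); d=z['d']; K=z['K']; v,u=np.mgrid[:400,:640]
    p=np.stack([(u-K[0,2])/K[0,0]*d,(v-K[1,2])/K[1,1]*d,d],-1)
    P=p@z['Rm'].T+z['eye']; P[d<=0]=np.nan; return P
def onz(tag,u,v,h):
    z=ld(tag);K=z['K']; r=z['Rm']@np.array([(u-K[0,2])/K[0,0],(v-K[1,2])/K[1,1],1]); return z['eye']+r*(h-z['eye'][2])/r[2]
def crop(tag,u0,v0,u1,v1,s,out):
    im=cv2.imread(f'pics/{tag}.png')[v0:v1,u0:u1]; cv2.imwrite(f'pics/{out}.png',cv2.resize(im,None,fx=s,fy=s,interpolation=cv2.INTER_CUBIC))
E
python3 - <<'E'
from h import *
print(read_state())
for n in ('scene','top'):
    print(get_calibration(n)); grab(n,n+'0')
E
```

```text
pics
{'time': 0.0, 'q': array([ 1.18711410e+00,  2.64773336e-01,  1.60540163e+00,  4.83345335e-06,
        1.27366577e+00, -3.69168646e-02]), 'joint_vel': array([ 6.11611529e-05,  1.83899731e-03, -1.45204680e-03, -5.96225418e-06,
        1.58117004e-03,  7.59153117e-04]), 'joint_torque': array([-5.25198320e-04, -5.15120852e+01, -3.67304277e+01, -1.76816357e-04,
        1.32074687e-02,  3.03665206e-05]), 'tool_pos': array([0.22912173, 0.63409244, 0.20843354]), 'tcp_rot': array([ 0.27038756,  1.55408928, -0.27385397]), 'wrist_force': array([ 0.22289273, -0.10147114, -0.18627194]), 'torque': array([ 0.01192581, -0.00774187, -0.03379476]), 'width': 0.9993618549996431}
{'K': array([[492.16673902,   0.        , 325.25376405],
       [  0.        , 492.16673902, 200.11470657],
       [  0.        ,   0.        ,   1.        ]]), 'eye': array([1.03561666, 0.75496822, 1.07853107]), 'orientation': array([-0.84209041, -2.60389171,  1.00212084])}
{'K': array([[444.35287037,   0.        , 324.78472877],
       [  0.        , 444.35287037, 194.50223452],
       [  0.        ,   0.        ,   1.        ]]), 'eye': array([0.22333962, 0.0199616 , 1.46933365]), 'orientation': array([-2.04796853,  2.18041438, -0.22166439])}
```

View pics/scene0.png

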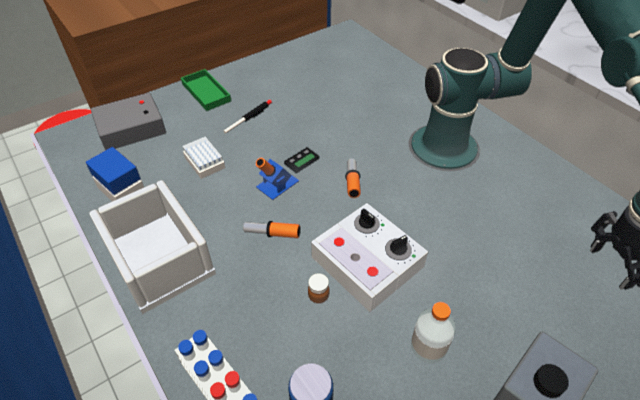

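View pics/top0.png

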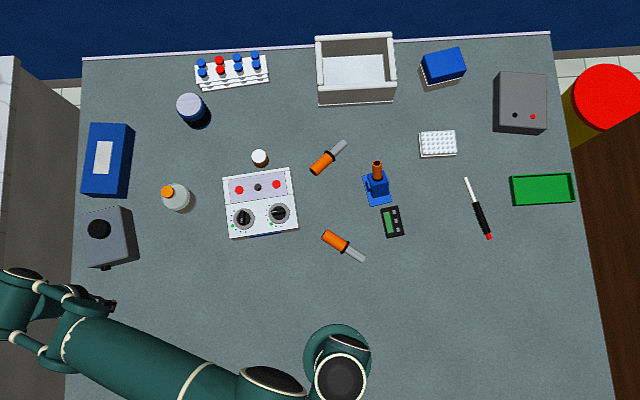

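```bash
python3 - <<'E'
from h import *
crop('top0',215,145,415,265,4,'c_top')
crop('scene0',230,140,430,290,4,'c_sc')
E
```

```text
(no output)
```

View pics/c_top.png

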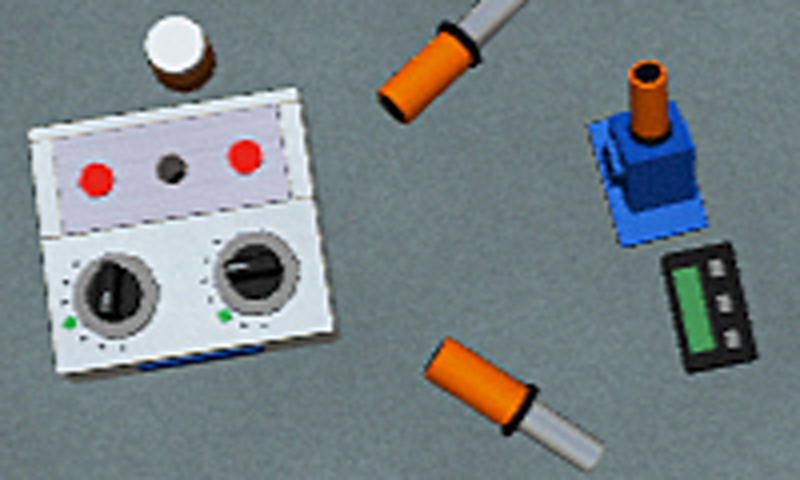

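View pics/c_sc.png

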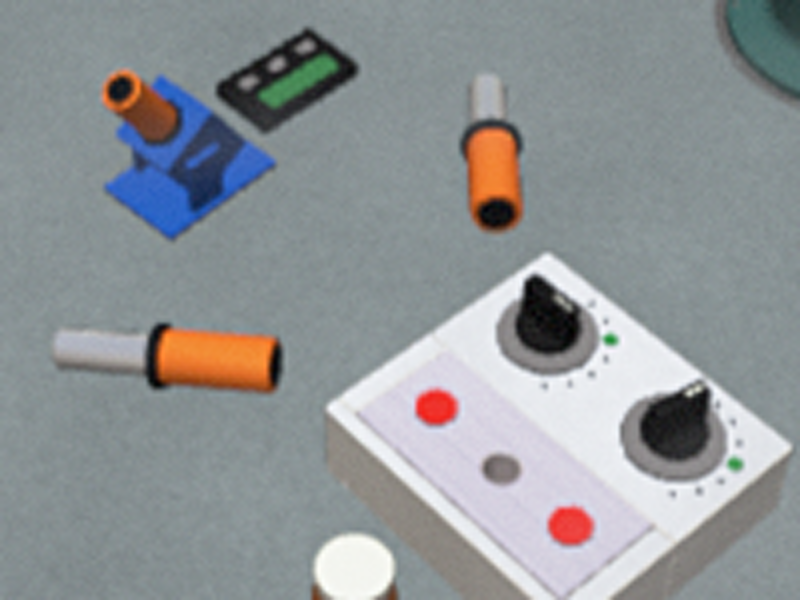

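```bash
python3 - <<'E'
from h import *
for tag in ('top0','scene0'):
    P=cloud(tag); 
    z=ld(tag); im=z['im']
    # heater top
    m=(abs(P[...,2]-.078)<.006)
    m8=m.astype(np.uint8); n,l,s,c=cv2.connectedComponentsWithStats(m8)
    for i in range(1,n):
        if s[i,4]>800:
            q=P[l==i][:,:2].astype(np.float32); r=cv2.minAreaRect(q); print(tag,'top comp',c[i],s[i],r, np.nanmedian(P[l==i][:,2]))
    hsv=cv2.cvtColor(im,cv2.COLOR_BGR2HSV)
    # green dots, red plugs
    g=((hsv[...,0]>50)&(hsv[...,0]<80)&(hsv[...,1]>120)&(hsv[...,2]>60)).astype(np.uint8)
    rd=(((hsv[...,0]<4)|(hsv[...,0]>175))&(hsv[...,1]>150)).astype(np.uint8)
    for nm,mm,h in(('green',g,.0785),('red',rd,.082)):
        n,l,s,c=cv2.connectedComponentsWithStats(mm)
        for i in range(1,n):
            if 3<s[i,4]<300: print(tag,nm,c[i].round(1),s[i,4],onz(tag,*c[i],h).round(4),P[int(c[i][1]),int(c[i][0])].round(4))
    o=((hsv[...,0]>5)&(hsv[...,0]<16)&(hsv[...,1]>150)&(hsv[...,2]>60)).astype(np.uint8)
    n,l,s,c=cv2.connectedComponentsWithStats(o)
    for i in range(1,n):
        if s[i,4]>20: print(tag,'orange',c[i].round(1),s[i],np.nanmean(P[l==i],0).round(4))
    b=((hsv[...,0]>100)&(hsv[...,0]<125)&(hsv[...,1]>150)&(hsv[...,2]>60)).astype(np.uint8)
    n,l,s,c=cv2.connectedComponentsWithStats(b)
    for i in range(1,n):
        if s[i,4]>200: print(tag,'blue',c[i].round(1),s[i],np.nanmean(P[l==i],0).round(4))
E
```

```text
top0 top comp [103.03881378 158.09376363] [  80  122   48   73 2293] ((0.681115984916687, 0.7189215421676636), (0.12623237073421478, 0.24183227121829987), 84.04259490966797) 0.08007964077825269
top0 top comp [259.06374502 200.91832669] [ 222  167   76   72 3514] ((0.5020219087600708, 0.21600204706192017), (0.2030135989189148, 0.22073113918304443), 5.5992045402526855) 0.07855910694474377
top0 green [388.1 222.1] 131 [ 0.4109 -0.1885  0.0785] [ 0.4197 -0.1976  0.0153]
top0 green [270.8 223.3] 6 [0.4301 0.1811 0.0785] [0.4312 0.1836 0.0789]
top0 green [232.  225.3] 7 [0.4315 0.3036 0.0785] [0.4315 0.3022 0.085 ]
top0 red [219.4  64.5] 141 [0.9842 0.3348 0.082 ] [0.9721 0.3302 0.1074]
top0 red [532.6 116.1] 19 [ 0.7324 -0.6967  0.082 ] [ 0.7342 -0.6966  0.0786]
top0 red [275.8 183.6] 52 [0.5568 0.1598 0.082 ] [0.5586 0.1622 0.0839]
top0 red [238.7 189.5] 53 [0.5449 0.2792 0.082 ] [0.5474 0.2818 0.0795]
top0 red [488.2 235.9] 32 [ 0.3473 -0.4961  0.082 ] [ 0.356  -0.5191  0.0194]
top0 orange [321.6 163.3] [310 153  23  22 233] [0.6256 0.0091 0.044 ]
top0 orange [261.2 162.9] [254 158  14 
[... 1354 characters left out ...]
325 0.1139]
scene0 orange [180.1  42.1] [   44     0   282   107 12238] [ 0.3704 -1.2173 -0.07  ]
scene0 orange [264.6 165.4] [256 158  18  14 128] [ 0.5815 -0.1534  0.1175]
scene0 orange [352.9 182.6] [346 172  14  25 243] [ 0.3737 -0.0106  0.0437]
scene0 orange [283.2 229.5] [269 222  30  16 382] [0.6345 0.018  0.0422]
scene0 orange [316.3 295. ] [308 289  21  13 100] [0.6754 0.2301 0.0311]
scene0 orange [440.6 310.8] [432 302  19  18 260] [0.5342 0.4802 0.1672]
scene0 blue [112.8 169.7] [  86  147   54   47 1431] [ 0.9318 -0.4006  0.1045]
scene0 blue [274.7 182.6] [257 159  41  40 550] [ 0.5534 -0.1564  0.0292]
scene0 blue [ 24.6 333.6] [   0  204   75  196 7414] [ 1.3672 -0.4293 -0.3831]
```

```bash
python3 - <<'E'
from h import *
s=read_state(); M=R.from_rotvec(s['tcp_rot']).as_matrix(); print(M.round(3), 'jaw yaw',np.arctan2(M[1,1],M[0,1]))
for n in('top0','scene0'):
    z=ld(n);P=cloud(n);im=z['im']
    hsv=cv2.cvtColor(im,cv2.COLOR_BGR2HSV)
    b=((hsv[...,0]>100)&(hsv[...,0]<125)&(hsv[...,1]>130))
    r=b&(P[...,2]<.013)&(abs(P[...,0]-.53)<.12)&(abs(P[...,1]+.165)<.12)
    print(n,r.sum(),cv2.minAreaRect(P[r][:,:2].astype(np.float32)))
for u,v in((588,125),(620,247),(706,228)): print(onz('top0',215+u/4-.4,145+v/4-.4,.006).round(4))
crop('top0',355,150,405,210,10,'c_st'); crop('scene0',245,145,305,205,10,'c_st2')
E
```

```text
[[-0.001  0.34   0.94 ]
 [-0.002  0.94  -0.34 ]
 [-1.    -0.002 -0.   ]] jaw yaw 1.2240070842160415
top0 252 ((0.5388302803039551, -0.17491590976715088), (0.11198804527521133, 0.08567138761281967), 10.784252166748047)
scene0 333 ((0.5433443188667297, -0.1999976933002472), (0.11147093027830124, 0.13895472884178162), 10.224886894226074)
[ 0.5838 -0.1241  0.006 ]
[ 0.4774 -0.1424  0.006 ]
[ 0.489  -0.2157  0.006 ]
```

View pics/c_st.png

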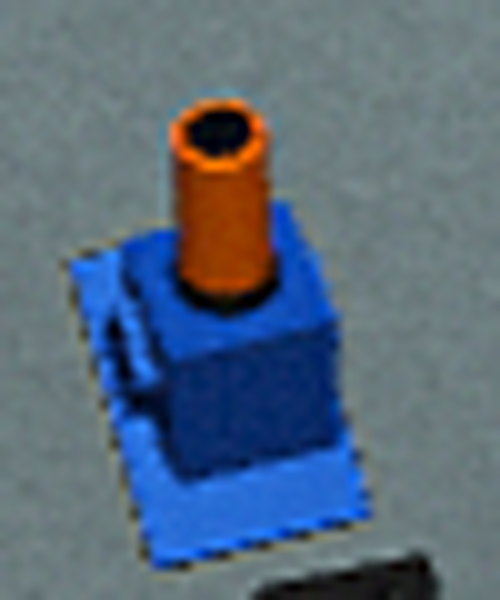

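```bash
python3 -m creep '[[0,[17,-29,0],0.05],[0,[21,-34,0],0.05],[0,[21,-34,0],0.05],[0,[21,-34,0],0.05],[0,[21,-34,0],0.05],[0,[21,-34,0],0.05],[0,[21,-34,0],0.05],[0,[21,-34,0],0.05]]' 40
```

```text
time: 0.77
tool_pos: [0.3937, 0.3658, 0.2094]
tcp_rot: [-0.044, 1.571, 0.044]
wrist_force: [1.0, 0.5, -0.0]
width: 1.0
```

```bash
python3 -m creep '[[0,[17,-30,-5],0],[0,[17,-30,0],0],[0,[15,-25,0],0],[0,[8,-14,0],0],[0,[0,0,0],0],[0,[0,0,0],0],[0,[0,0,0],0],[0,[0,0,0],0]]'
python3 - <<'E'
from h import *
print(read_state()['tool_pos'],read_state()['q'],read_state()['wrist_force'])
grab('wrist','w1')
E
```

```text
time: 1.43
tool_pos: [0.4498, 0.2697, 0.2046]
tcp_rot: [-0.043, 1.571, 0.043]
wrist_force: [-1.1, -0.3, 0.1]
width: 1.003
[0.44977471 0.26969598 0.20457514] [ 4.92327450e-01 -1.83554210e-02  1.92877383e+00  4.79287299e-04
  1.23160361e+00 -1.13298139e+00] [-1.10410482 -0.25112938  0.14983002]
```

View pics/w1.png

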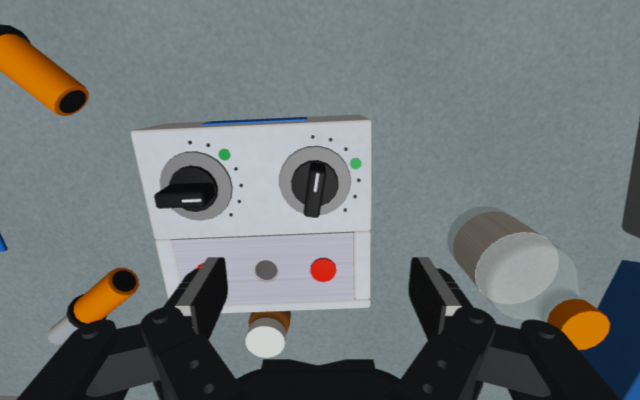

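```bash
python3 - <<'E'
from h import *
crop('w1',130,110,390,310,3,'c_w1')
P=cloud('w1')
hc=np.array([.502,.216]);yw=.0985
Rz=np.array([[np.cos(yw),-np.sin(yw)],[np.sin(yw),np.cos(yw)]])
m=(P[...,2]>.116)&(P[...,2]<.13)
for i,(a) in enumerate([(.4512,.2672),(.4622,.1558)]):
    mm=m&(np.hypot(P[...,0]-a[0],P[...,1]-a[1])<.035)
    q=P[mm][:,:2]; r=cv2.minAreaRect(q.astype(np.float32)); 
    c=q.mean(0); w,V=np.linalg.eigh(np.cov((q-c).T)); d=V[:,1]
    print(mm.sum(),c,np.median(P[mm][:,2]),r,'bar yaw deg',np.degrees(np.arctan2(d[1],d[0])))
im=ld('w1')['im'];hsv=cv2.cvtColor(im,cv2.COLOR_BGR2HSV)
g=((hsv[...,0]>50)&(hsv[...,0]<80)&(hsv[...,1]>120)).astype(np.uint8)
n,l,s,c=cv2.connectedComponentsWithStats(g)
for i in range(1,n):
    if s[i,4]>10: print(c[i],onz('w1',*c[i],.0785))
rd=(((hsv[...,0]<4)|(hsv[...,0]>175))&(hsv[...,1]>150)).astype(np.uint8)
n,l,s,c=cv2.connectedComponentsWithStats(rd)
for i in range(1,n):
    if s[i,4]>10: print('red',c[i],onz('w1',*c[i],.082))
print('bore',onz('w1',266,270,.078))
E
```

```text
815 [0.44817666 0.26601433] 0.12100670238393041 ((0.449570894241333, 0.26600921154022217), (0.014031450264155865, 0.04199513420462608), 84.96160888671875) bar yaw deg 174.85849950120453
841 [0.4594819  0.15590634] 0.12100751750821279 ((0.46046456694602966, 0.15513473749160767), (0.014328190125524998, 0.041664328426122665), 5.633140563964844) bar yaw deg 95.70032313027754
[223.875      154.20454545] [0.42889146 0.18159911 0.0785    ]
[355.38554217 163.13253012] [0.43063883 0.30321123 0.0785    ]
red [322.8574514  269.64146868] [0.54279695 0.2795766  0.082     ]
red [199.46666667 266.13333333] [0.54560384 0.15316604 0.082     ]
bore [0.54888879 0.22060286 0.078     ]
```

View pics/c_w1.png

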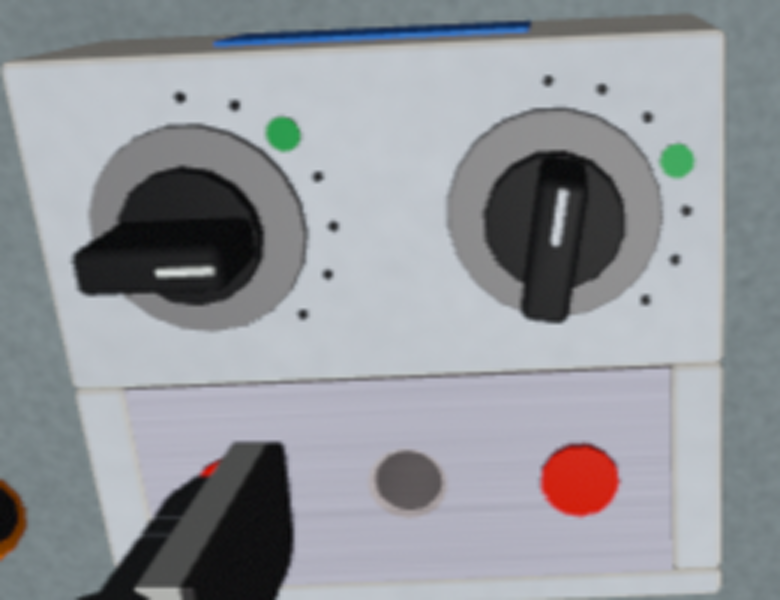

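```bash
python3 -m creep '[[0,[0,-3,-20],-0.07],[0,[0,0,-20],-0.07],[0,[0,0,-25],0],[0,[0,0,-25],0],[0,[0,0,-17],0],[255,[0,0,0],0],[255,[0,0,0],0],[255,[0,0,0],0]]' 40
python3 -m creep '[[255,[0,0,0],0],[255,[0,0,0],0],[255,[0,0,0],0],[255,[0,0,0],-0.05],[255,[0,0,0],-0.1],[255,[0,0,0],-0.1],[255,[0,0,0],-0.1],[255,[0,0,0],-0.1]]'
```

```text
time: 2.15
tool_pos: [0.451, 0.2669, 0.099]
tcp_rot: [0.068, 1.568, -0.067]
wrist_force: [-0.2, -0.2, 1.1]
width: 0.603
time: 2.82
tool_pos: [0.4512, 0.2657, 0.0994]
tcp_rot: [0.425, 1.527, -0.424]
wrist_force: [-1.3, -1.9, 4.9]
width: 0.129
```

```bash
python3 -m creep '[[255,[0,0,0],-0.1],[255,[0,0,0],-0.1],[255,[0,0,0],-0.1],[255,[0,0,0],-0.1],[255,[0,0,0],-0.1],[255,[0,0,0],-0.07],[255,[0,0,0],0],[255,[0,0,0],0]]'
python3 -m creep '[[255,[0,0,0],0],[0,[0,0,0],0],[0,[0,0,0],0],[0,[0,0,0],0],[0,[0,0,0],0],[0,[0,0,20],0],[0,[0,0,30],0],[0,[0,0,30],0]]'
python3 - <<'E'
from h import *
print(read_state()['tool_pos'],read_state()['q'])
grab('top','t1')
crop('t1',215,145,315,245,6,'c_t1')
E
```

```text
time: 3.48
tool_pos: [0.4504, 0.265, 0.0993]
tcp_rot: [0.86, 1.393, -0.862]
wrist_force: [-3.3, -4.4, 7.5]
width: 0.126
time: 4.15
tool_pos: [0.4493, 0.2653, 0.1772]
tcp_rot: [0.859, 1.396, -0.864]
wrist_force: [0.3, -0.4, 0.4]
width: 1.0
[0.44927988 0.2652827  0.17723681] [ 4.85558890e-01 -7.77315170e-04  1.96311792e+00  1.16055969e-04
  1.18266627e+00  2.15160560e-02]
```

View pics/c_t1.png

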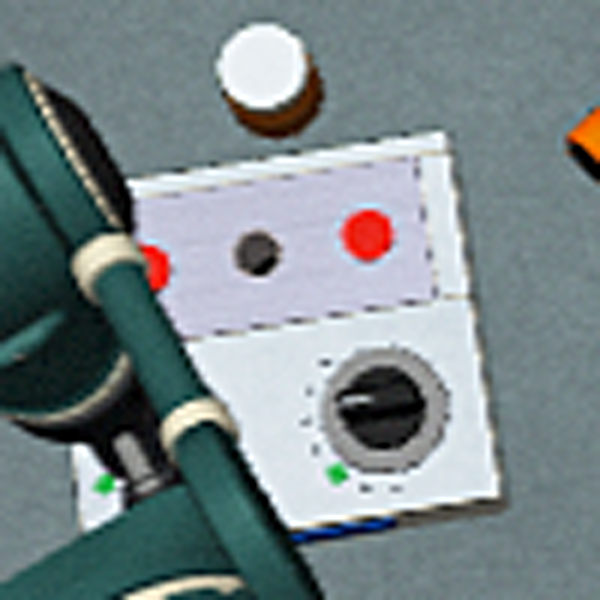

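```bash
python3 -m creep '[[0,[2,-20,10],-0.065],[0,[2,-25,10],-0.1],[0,[2,-25,5],-0.1],[0,[2,-20,0],-0.1],[0,[2,-15,0],0],[0,[2,-5,0],0],[0,[0,0,0],0],[0,[0,0,0],0]]'
python3 - <<'E'
from h import *
print(read_state()['tool_pos'],read_state()['q'],read_state()['tcp_rot'])
grab('wrist','w2')
P=cloud('w2')
m=(P[...,2]>.116)&(P[...,2]<.13)
for i,(a) in enumerate([(.4512,.2672),(.4622,.1558)]):
    mm=m&(np.hypot(P[...,0]-a[0],P[...,1]-a[1])<.035)
    q=P[mm][:,:2]
    if len(q)>50: print(mm.sum(),q.mean(0),cv2.minAreaRect(q.astype(np.float32)))
E
```

```text
time: 4.87
tool_pos: [0.4626, 0.1561, 0.2027]
tcp_rot: [1.137, 1.255, -1.136]
wrist_force: [-0.2, 1.2, 0.6]
width: 1.002
[0.46255322 0.15613559 0.20265777] [ 2.74074048e-01 -8.97715749e-02  2.00008107e+00  6.18672792e-04
  1.23118572e+00  1.75294553e-01] [ 1.1366901   1.25465415 -1.1360254 ]
1247 [0.44928156 0.26641201] ((0.449455589056015, 0.2661563456058502), (0.014016727916896343, 0.041731737554073334), 26.22524070739746)
817 [0.46045272 0.15626026] ((0.4606868326663971, 0.15516942739486694), (0.013415065594017506, 0.041346970945596695), 4.9954423904418945)
```

View pics/w2.png

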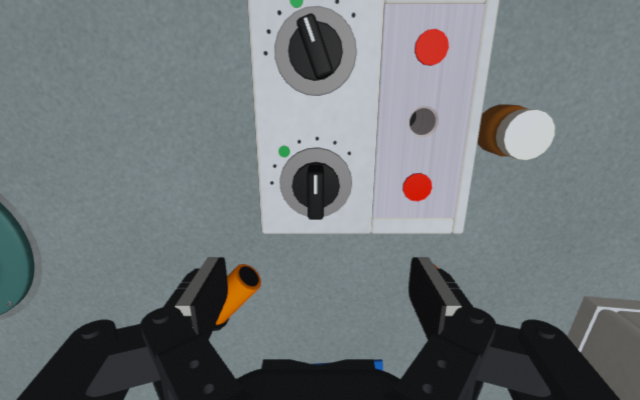

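```bash
python3 -m creep '[[0,[-2,-1,-20],0],[0,[0,0,-20],0],[0,[0,0,-25],0],[0,[0,0,-25],0],[0,[0,0,-15],0],[255,[0,0,0],0],[255,[0,0,0],0],[255,[0,0,0],0]]' 40
python3 -m creep '[[255,[0,0,0],0],[255,[0,0,0],0],[255,[0,0,0],0],[255,[0,0,0],0.05],[255,[0,0,0],0.1],[255,[0,0,0],0.1],[255,[0,0,0],0.1],[255,[0,0,0],0.1]]'
python3 -m creep '[[255,[0,0,0],0.1],[255,[0,0,0],0.1],[255,[0,0,0],0.1],[255,[0,0,0],0.03],[255,[0,0,0],0],[255,[0,0,0],0],[255,[0,0,0],0],[0,[0,0,0],0]]'
python3 -m creep '[[0,[0,0,0],0],[0,[0,0,0],0],[0,[0,0,0],0],[0,[0,0,15],0],[0,[0,0,25],0],[0,[0,0,30],0],[0,[0,0,30],0],[0,[0,0,0],0]]'
python3 - <<'E'
from h import *
print(read_state()['tool_pos'],read_state()['q'],read_state()['tcp_rot'])
grab('wrist','w3')
P=cloud('w3')
m=(P[...,2]>.116)&(P[...,2]<.13)
for i,(a) in enumerate([(.4512,.2672),(.4622,.1558)]):
    mm=m&(np.hypot(P[...,0]-a[0],P[...,1]-a[1])<.035)
    q=P[mm][:,:2]
    if len(q)>50: print(mm.sum(),q.mean(0),cv2.minAreaRect(q.astype(np.float32)))
E
```

```text
time: 5.58
tool_pos: [0.4613, 0.1557, 0.0988]
tcp_rot: [1.136, 1.254, -1.134]
wrist_force: [0.5, -0.8, -0.2]
width: 0.608
time: 6.25
tool_pos: [0.4607, 0.1551, 0.0993]
tcp_rot: [0.793, 1.421, -0.792]
wrist_force: [-2.4, -0.5, 5.7]
width: 0.131
time: 6.92
tool_pos: [0.4609, 0.155, 0.0988]
tcp_rot: [0.542, 1.501, -0.541]
wrist_force: [0.2, 0.2, -0.3]
width: 0.257
time: 7.58
tool_pos: [0.4647, 0.1559, 0.2046]
tcp_rot: [0.546, 1.493, -0.535]
wrist_force: [0.7, 0.1, 1.1]
width: 1.002
[0.46470946 0.15593973 0.20464537] [ 2.72995081e-01 -9.55953861e-02  2.00170933e+00 -8.22573328e-05
  1.22407754e+00 -6.05902124e-01] [ 0.54592686  1.49272325 -0.53547945]
1124 [0.44853061 0.26579437] ((0.44940462708473206, 0.2658720910549164), (0.014254830777645111, 0.041463300585746765), 26.563657760620117)
822 [0.45912203 0.15579095] ((0.46045491099357605, 0.15465834736824036), (0.013960950076580048, 0.04177353158593178), 49.72639465332031)
```

View pics/w3.png

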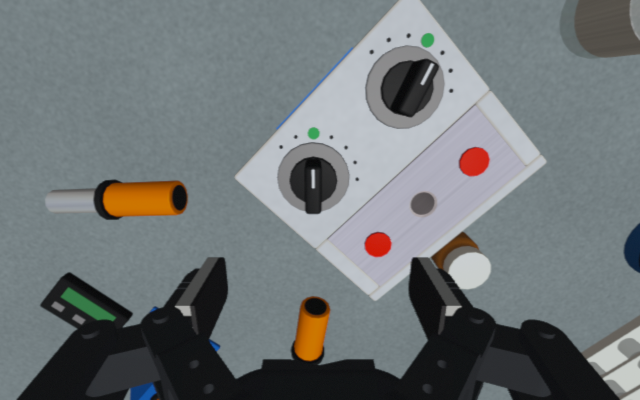

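```bash
cat > fit.py <<'E'
from h import *
from scipy.optimize import least_squares
def headpts(tag,lo,hi):
    z=ld(tag);P=cloud(tag);hsv=cv2.cvtColor(z['im'],cv2.COLOR_BGR2HSV)
    o=((hsv[...,0]>3)&(hsv[...,0]<18)&(hsv[...,1]>140)&(hsv[...,2]>50))
    o=cv2.erode(o.astype(np.uint8),np.ones((2,2)))>0
    m=o&np.all(P>lo,-1)&np.all(P<hi,-1)
    return P[m]
def fitcyl(Q,x0,free_tilt=True,r=.015):
    # params: point px,py at z0, tilt, yaw
    z0=np.median(Q[:,2])
    def f(p):
        t,y=p[2],p[3]
        a=np.array([np.sin(t)*np.cos(y),np.sin(t)*np.sin(y),np.cos(t)])
        d=Q-np.array([p[0],p[1],z0]); 
        return np.linalg.norm(d-np.outer(d@a,a),axis=1)-r
    s=least_squares(f,x0,loss='soft_l1',f_scale=.002)
    return s.x,z0,np.sqrt(np.mean(s.fun**2))
E
python3 - <<'E'
from fit import *
lo,hi=(.5,-.25,.07),(.65,-.1,.16)
A=headpts('top0',lo,hi);B=headpts('scene0',lo,hi)
for Q in (A,B,np.vstack([A,B])):
    x,z0,e=fitcyl(Q,[.57,-.16,.52,.17]); 
    t,y=x[2:];k=(.105-z0)*np.tan(t)
    print(len(Q),x.round(4),z0,e,'at .105:',x[0]+k*np.cos(y),x[1]+k*np.sin(y),'ext z',np.percentile(Q[:,2],[1,99]))
E
python3 -m creep '[[0,[0,-25,0],0.11],[0,[10,-35,0],0.11],[0,[10,-35,0],0.11],[0,[10,-35,0],0.11],[0,[10,-35,0],0.11],[0,[10,-35,0],0.11],[0,[10,-35,0],0.11],[0,[10,-35,0],0.1]]'
```

```text
106 [ 0.5818 -0.1626  0.5127  0.1199] 0.11115658800987838 0.0018370057968405123 at .105: 0.57837350520548 -0.1630364518738031 ext z [0.08247398 0.13671371]
93 [ 0.5824 -0.1624  0.5464  0.2056] 0.11385633744698542 0.002187516749207086 at .105: 0.5771165625036461 -0.16346105803284564 ext z [0.08595484 0.13634448]
199 [ 0.583  -0.1623  0.5125  0.1568] 0.11347367778188677 0.002041555815912123 at .105: 0.578246531808446 -0.1630181379105701 ext z [0.08378493 0.13672504]
time: 8.3
tool_pos: [0.5295, -0.1161, 0.1961]
tcp_rot: [-0.142, 1.568, 0.143]
wrist_force: [0.4, 1.0, -0.1]
width: 1.001
```

```bash
python3 -m creep '[[0,[16,-16,0],0],[0,[16,-16,0],0],[0,[16,-14,0],-0.012],[0,[1,-1,0],0],[0,[0,0,-20],0],[0,[0,0,-20],0],[0,[0,0,-20],0],[0,[0,0,0],0]]' 80
python3 - <<'E'
from h import *
print(read_state()['tool_pos'],read_state()['q'],read_state()['tcp_rot'])
grab('wrist','w4')
E
```

```text
time: 8.97
tool_pos: [0.5746, -0.1596, 0.1316]
tcp_rot: [-0.126, 1.577, 0.133]
wrist_force: [-1.5, 0.7, -1.7]
width: 1.0
[ 0.57455923 -0.15963694  0.13155161] [-3.12859575e-01  1.84610071e-01  1.84964779e+00  1.52011017e-04
  1.11824655e+00 -2.04792594e+00] [-0.12570965  1.57696892  0.1325185 ]
```

View pics/w4.png

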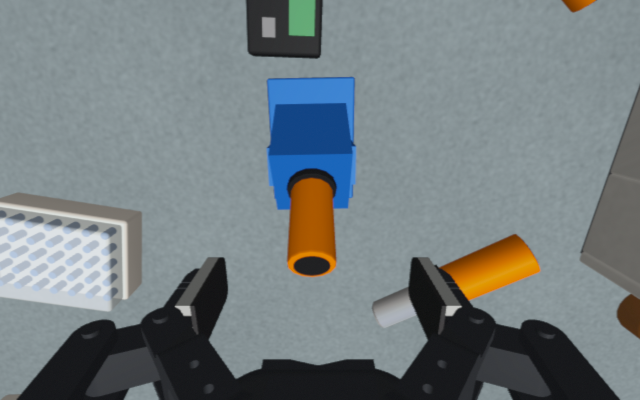

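```bash
python3 -m creep '[[0,[4,-3,-15],0],[0,[0,0,-17],0],[0,[0,0,-16],0],[0,[0,0,0],0],[255,[0,0,0],0],[255,[0,0,0],0],[255,[0,0,0],0],[255,[0,0,0],0]]' 80
python3 -m creep '[[255,[0,0,0],0],[255,[0,0,0],0],[255,[0,0,0],0],[255,[0,0,0],0],[255,[0,0,0],0],[255,[0,0,0],0],[255,[0,0,0],0],[255,[0,0,0],0]]'
```

```text
time: 9.68
tool_pos: [0.5843, -0.1647, 0.0915]
tcp_rot: [-0.13, 1.564, 0.128]
wrist_force: [0.2, -0.1, -0.6]
width: 0.452
time: 10.35
tool_pos: [0.5845, -0.1643, 0.0915]
tcp_rot: [-0.129, 1.564, 0.128]
wrist_force: [0.6, 2.9, 6.4]
width: 0.317
```

```bash
python3 -m creep '[[255,[2,0.3,3.5],0],[255,[4,0.7,7],0],[255,[4,0.7,7],0],[255,[4,0.7,7],0],[255,[4,0.7,7],0],[255,[4,0.6,7],0],[255,[0,0,0],0],[255,[0,0,0],0]]' 80
python3 - <<'E'
from h import *
grab('scene','s5'); crop('s5',200,80,360,230,5,'c_s5')
E
```

```text
time: 11.02
tool_pos: [0.6061, -0.1609, 0.1292]
tcp_rot: [-0.13, 1.566, 0.128]
wrist_force: [0.1, -0.6, -1.5]
width: 0.317
```

View pics/c_s5.png

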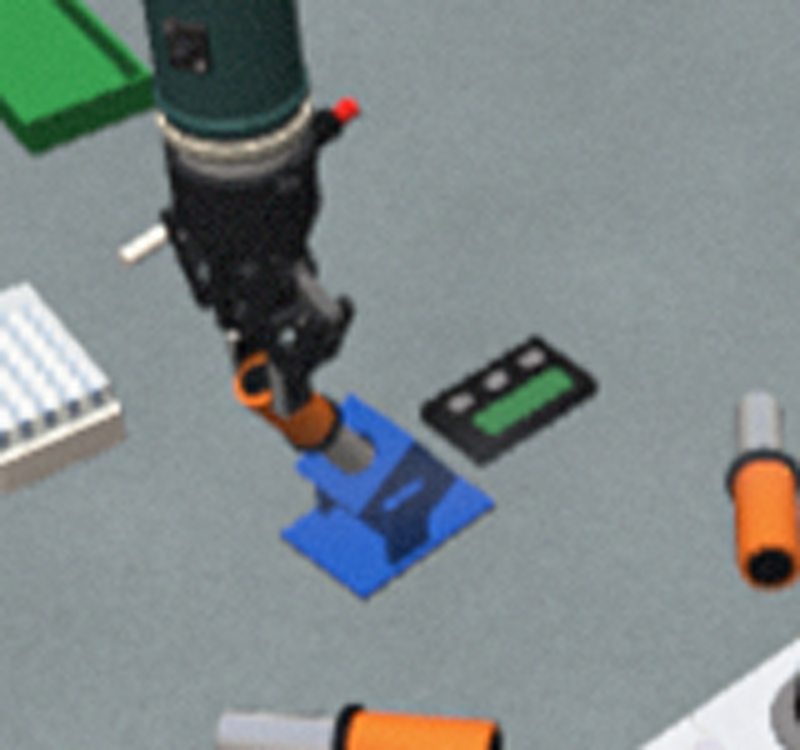

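```bash
python3 -m creep '[[255,[0,0,0],0],[255,[0,0,0],0],[255,[-3,-0.5,1],0],[255,[-3,-0.5,1.3],0],[255,[-3,-0.5,1.3],0],[255,[-3,-0.5,1.5],0],[255,[-3,-0.5,1.5],0],[255,[0,0,0],0]]' 25
python3 - <<'E'
from h import *
grab('scene','s6'); crop('s6',200,80,360,230,5,'c_s6')
E
```

```text
time: 11.73
tool_pos: [0.5903, -0.1629, 0.1355]
tcp_rot: [-0.128, 1.566, 0.129]
wrist_force: [2.9, 3.3, -3.6]
width: 0.319
```

View pics/c_s6.png

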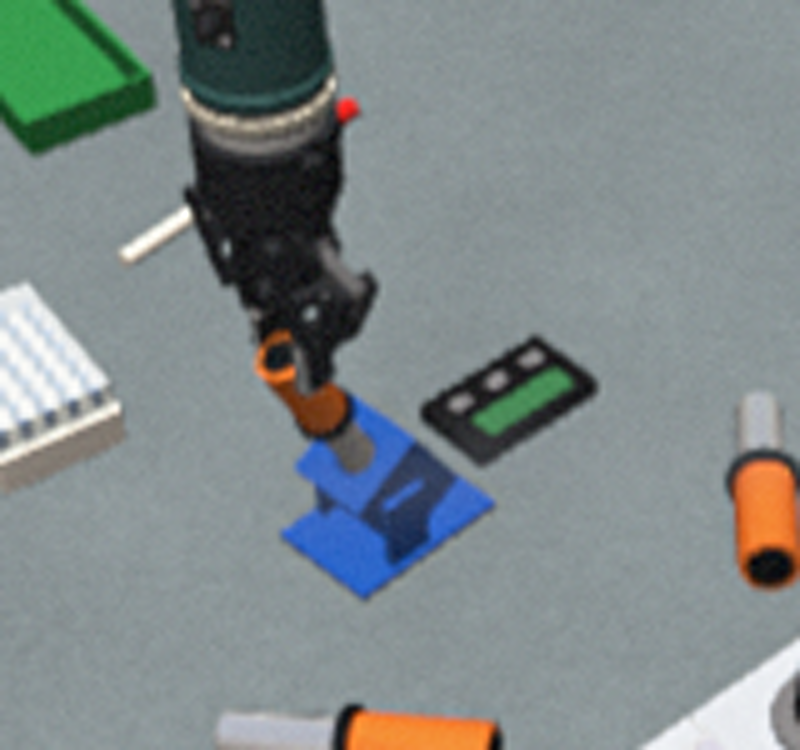

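```bash
python3 -m creep '[[255,[0,0,0],0],[255,[0,0,0],0],[255,[2,0.4,4],0],[255,[3,0.5,6],0],[255,[4,0.6,8],0],[255,[0,0,25],0],[255,[0,0,30],0],[255,[0,0,0],0]]' 80
python3 - <<'E'
from fit import *
s=read_state();print(s['tool_pos'],s['wrist_force'])
grab('scene','s7'); crop('s7',200,80,360,230,5,'c_s7')
t=s['tool_pos'];lo=t-[.08,.06,.08];hi=t+[.08,.06,.1]
Q=headpts('s7',lo,hi)
x,z0,e=fitcyl(Q,[t[0],t[1],.35,.16]);print(len(Q),x,z0,e)
E
```

```text
time: 12.45
tool_pos: [0.6028, -0.1638, 0.2161]
tcp_rot: [-0.133, 1.558, 0.124]
wrist_force: [1.0, -0.2, 0.7]
width: 0.316
[ 0.60277341 -0.16379245  0.21610981] [ 0.97548883 -0.2357048   0.72447025]
98 [ 0.59514916 -0.16357746  0.36389033  0.34714524] 0.2225530280956885 0.0018938292696714166
```

View pics/c_s7.png

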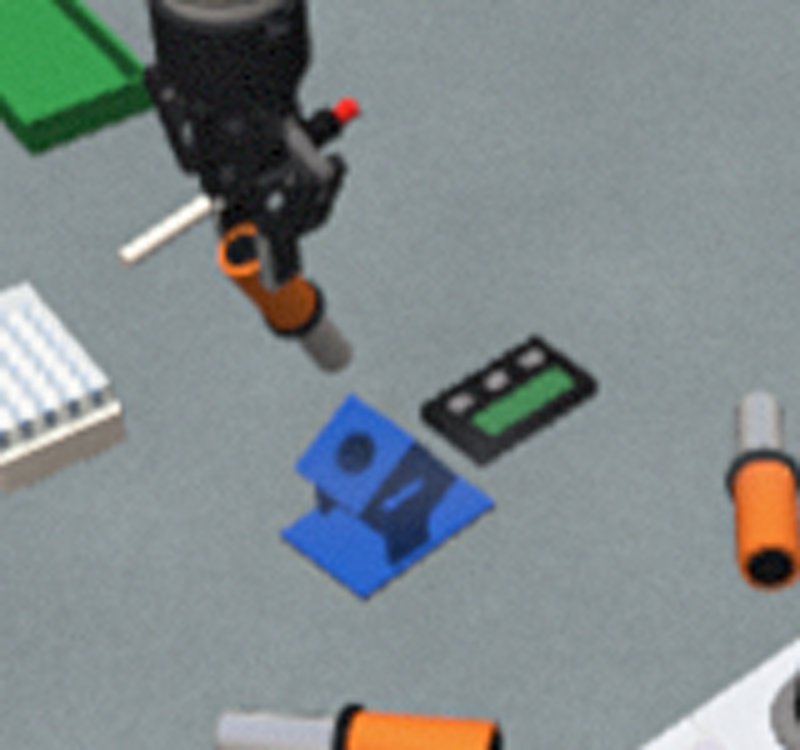

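```bash
python3 -m creep '[[255,[-1,20,0],0],[255,[-1,30,0],0],[255,[-2,32,0],0],[255,[-2,32,0],0],[255,[-2,32,0],0],[255,[-2,32,0],0],[255,[-2,32,0],0],[255,[-2,32,0],0]]'
python3 -m creep '[[255,[-1,32,0],0],[255,[-1,32,0],0],[255,[-1,30,0],0],[255,[-1,25,0],0],[255,[-1,20,0],0],[255,[0,0,0],0],[255,[0,0,0],0],[255,[0,0,0],0]]'
python3 - <<'E'
from fit import *
s=read_state();print(s['tool_pos'],s['wrist_force'])
grab('scene','s8'); crop('s8',290,130,450,280,5,'c_s8')
grab('wrist','w8')
t=s['tool_pos'];lo=t-[.08,.06,.08];hi=t+[.08,.06,.1]
Q=headpts('s8',lo,hi)
x,z0,e=fitcyl(Q,[t[0],t[1],.35,.16]);print(len(Q),x,z0,e)
E
```

```text
time: 13.17
tool_pos: [0.5841, 0.0809, 0.2072]
tcp_rot: [-0.13, 1.569, 0.128]
wrist_force: [0.4, 0.6, -2.2]
width: 0.325
time: 13.83
tool_pos: [0.5798, 0.2184, 0.2072]
tcp_rot: [-0.131, 1.569, 0.128]
wrist_force: [0.4, -0.8, -2.1]
width: 0.319
[0.5797668  0.21836862 0.20715789] [ 0.36651163 -0.78699198 -2.07704609]
86 [0.57630653 0.21963863 0.40093074 0.32998931] 0.2232590365997989 0.0017825207660816906
```

View pics/c_s8.png

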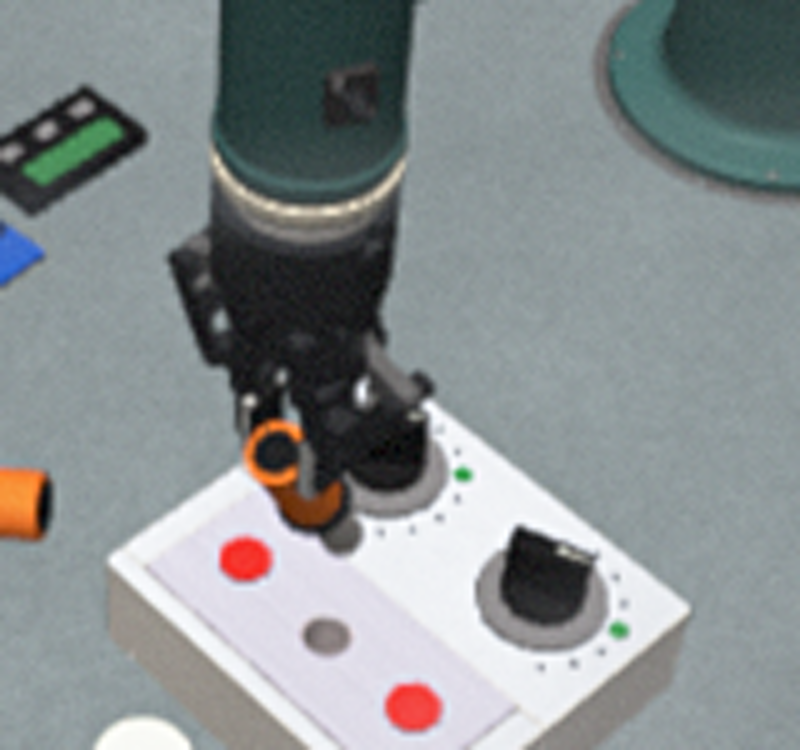

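View pics/w8.png

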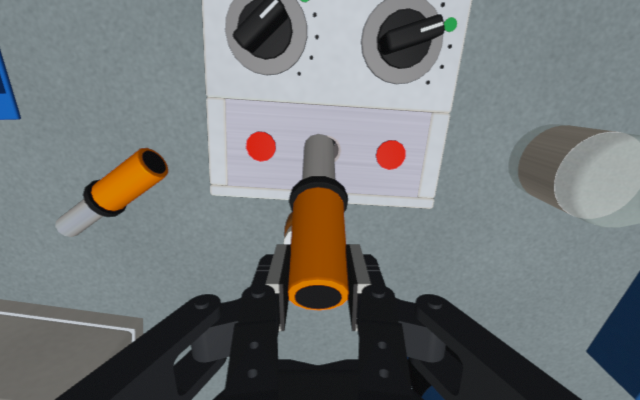

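```bash
python3 - <<'E'
from h import *
crop('w8',270,120,370,320,4,'c_w8')
crop('w8',270,120,370,220,6,'c_w8b')
print(get_calibration('wrist'), read_state()['tool_pos'])
P=cloud('w8')
for u,v in ((319,297),(313,305),(319,260),(319,170),(319,145),(330,145)): print(u,v,P[v,u])
E
```

```text
{'K': array([[317.47387019,   0.        , 317.79597524],
       [  0.        , 317.47387019, 196.48238226],
       [  0.        ,   0.        ,   1.        ]]), 'eye': array([0.50044829, 0.20472197, 0.37097055]), 'orientation': array([1.88430735, 2.22014392, 0.35687551])} [0.5801073  0.21794705 0.20747933]
319 297 [0.58918291 0.21984781 0.24632331]
313 305 [0.59682925 0.21820587 0.24251778]
319 260 [0.57228595 0.21704461 0.24257009]
319 170 [0.54552672 0.21270362 0.18058571]
319 145 [0.534158   0.21085511 0.15666606]
330 145 [0.53414294 0.21866182 0.14881305]
```

View pics/c_w8.png

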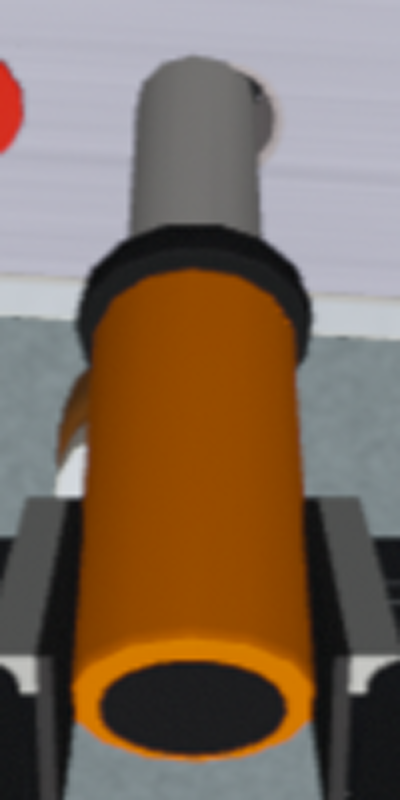

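View pics/c_w8b.png

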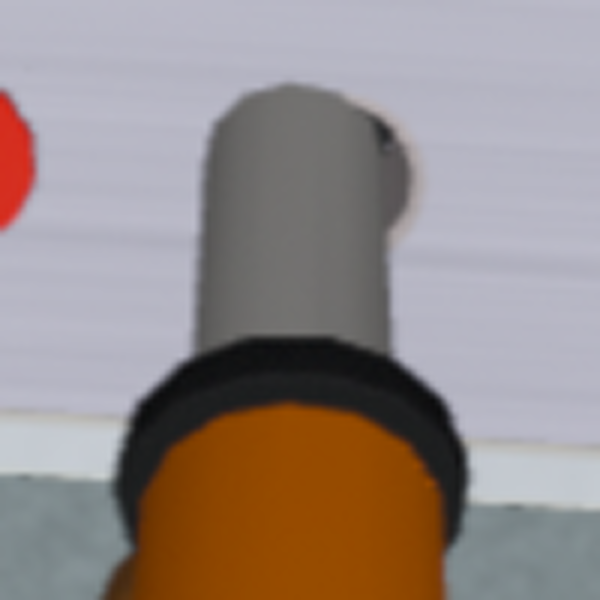

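```bash
cat > pf.py <<'E'
from h import *
from scipy.optimize import least_squares
th=np.linspace(0,2*np.pi,721)
def circ(F,a,s,r):
    e1=np.cross(a,[0,0,1.]);e1/=np.linalg.norm(e1);e2=np.cross(a,e1)
    return F+a*s+r*(np.outer(np.cos(th),e1)+np.outer(np.sin(th),e2))
def solve(z,obs,x0):
    K=z['K'];Rm_=z['Rm'];eye=z['eye']
    def pr(X):
        c=(X-eye)@Rm_; return np.stack([c[...,0]/c[...,2]*K[0,0]+K[0,2],c[...,1]/c[...,2]*K[1,1]+K[1,2]],-1)
    def f(p):
        F=p[:3];t,y=p[3:5];a=np.array([np.sin(t)*np.cos(y),np.sin(t)*np.sin(y),np.cos(t)])
        h=pr(circ(F,a,.121,.015)); c1=pr(circ(F,a,.061,.018));c0=pr(circ(F,a,.055,.018));f1=pr(circ(F,a,.002,.011));f0=pr(circ(F,a,0,.009))
        st=pr(circ(F,a,.012,.011))
        pred=[h[:,0].min(),h[:,0].max(),h[:,1].min(),h[:,1].max(),min(c1[:,0].min(),c0[:,0].min()),max(c1[:,0].max(),c0[:,0].max()),c0[:,1].min(),min(f1[:,1].min(),f0[:,1].min()),st[:,0].min(),st[:,0].max()]
        return np.array(pred)-obs
    s=least_squares(f,x0,x_scale=[.01,.01,.01,.1,.1]); return s.x,s.fun
E
python3 - <<'E'
from pf import *
obs=np.array([288,348.75,278.75,310,289.5,347.8,176,134.1,303.8,333.8])-.4
z=ld('w8')
x,r=solve(z,obs,[.546,.213,.134,.36,.17])
print(x.round(4),r.round(2)); tp=np.array([.5798,.2184,.2072])
print('foot-tcp',x[:3]-tp,'tilt deg',np.degrees(x[3]),'yaw',x[4])
# scene check
zs=ld('s8')
K=zs['K']; 
for s_ in(0,.055,.121):
    a=np.array([np.sin(x[3])*np.cos(x[4]),np.sin(x[3])*np.sin(x[4]),np.cos(x[3])]); c=(x[:3]+a*s_-zs['eye'])@zs['Rm']; u=c[:2]/c[2]*K[0,0]+K[:2,2]; print(s_,u,(u-[290,130])*5+2)
im=z['im']; 
E
```

```text
[0.5378 0.2111 0.1326 0.4743 0.1601] [-0.77  0.76  0.45 -0.83 -0.16  0.17  0.15  0.24 -0.21  0.21]
foot-tcp [-0.04195465 -0.00732409 -0.07462099] tilt deg 27.17722818173777 yaw 0.16012110611009583
0 [357.74001542 238.43639025] [340.70007708 544.18195126]
0.055 [351.59839442 231.5694671 ] [309.99197212 509.84733552]
0.121 [343.50835387 222.52402344] [269.54176935 464.62011718]
```

```bash
python3 - <<'E'
from pf import *
P=cloud('w8')
m=np.zeros((400,640),bool); v,u=np.mgrid[:400,:640]
m=((u-318)/19.)**2+((v-295)/9.)**2<1
q=P[m]; q=q[~np.isnan(q[:,0])]; c=np.median(q,0); w,V=np.linalg.eigh(np.cov((q-q.mean(0)).T)); print('headtop',c,q.mean(0),q.std(0),'normal',V[:,0],w**.5)
# plane z=f(x,y)
A=np.c_[q[:,:2]-q[:,:2].mean(0),np.ones(len(q))]; print(np.linalg.lstsq(A,q[:,2],rcond=None)[0])
# stem & head sides: cylinder fit with all
from fit import fitcyl
def sel(u0,u1,v0,v1): 
    q=P[v0:v1,u0:u1].reshape(-1,3); return q[~np.isnan(q[:,0])]
H=sel(298,340,205,275); S=sel(308,331,140,174)
print(len(H),len(S))
print('head',fitcyl(H,[.57,.217,.45,.16],r=.015))
print('stem',fitcyl(S,[.54,.212,.45,.16],r=.011))
# joint
def f(p):
    t,y=p[2],p[3];a=np.array([np.sin(t)*np.cos(y),np.sin(t)*np.sin(y),np.cos(t)])
    def d(Q,r): 
        d=Q-np.array([p[0],p[1],.2]); return np.linalg.norm(d-np.outer(d@a,a),axis=1)-r
    return np.r_[d(H,.015),d(S,.011)]
s=least_squares(f,[.565,.215,.45,.16],loss='soft_l1',f_scale=.002); print('joint',s.x,np.degrees(s.x[2]),np.sqrt(np.mean(s.fun**2)))
p=s.x
k=P[205:275,298:340]
# known plane check: block top
B=sel(225,300,165,180); print('block z',np.median(B[:,2])); B=sel(340,370,165,180); print('block z',np.median(B[:,2]))
E
```

```text
headtop [0.58782192 0.21906195 0.24692705] [0.58777049 0.21913974 0.2469838 ] [0.00369336 0.00431679 0.00186327] normal [0.44460223 0.06788773 0.89315179] [0.00030375 0.00409512 0.00435357]
[-0.49438206 -0.07542866  0.2469838 ]
2929 778
head (array([0.58291324, 0.21810737, 0.45593744, 0.15826355]), np.float64(0.23092795446377534), np.float64(0.0004791292195374544))
stem (array([0.55125655, 0.21293975, 0.45551641, 0.15715782]), np.float64(0.1658248697919112), np.float64(0.0003731191534377025))
joint [0.56788924 0.21567292 0.45751609 0.16122099] 26.213741193291813 0.00045937984581863913
block z 0.07729660213679096
block z 0.07727169854845001
```

```bash
python3 - <<'E'
from pf import *
P=cloud('w8'); A=np.array([.56789,.21567,.2]);t,y=.4575,.1612
a=np.array([np.sin(t)*np.cos(y),np.sin(t)*np.sin(y),np.cos(t)])
s=(P-A)@a; rad=np.linalg.norm(P-A-s[...,None]*a,axis=-1)
for v in (130,132,133,134,135,136,137,138,140,170,174,176,178,180,182,184,186,188,190): print(v,s[v,319].round(4),rad[v,319].round(4))
for v in (276,278,280,282,284,288,295,300,304,306,308,309,310): print(v,s[v,318].round(4),rad[v,318].round(4))
E
```

```text
130 -0.1248 0.0223
132 -0.1249 0.0245
133 -0.1249 0.0256
134 -0.0684 0.0106
135 -0.0666 0.011
136 -0.0653 0.011
137 -0.0631 0.0116
138 -0.0629 0.011
140 -0.0605 0.011
170 -0.0274 0.0117
174 -0.0242 0.0112
176 -0.0139 0.0185
178 -0.0118 0.0187
180 -0.0106 0.0183
182 -0.0105 0.0169
184 -0.0091 0.0167
186 -0.0091 0.0152
188 -0.0078 0.0148
190 -0.0053 0.0156
276 0.0494 0.0162
278 0.0497 0.0151
280 0.05 0.0139
282 0.0503 0.0127
284 0.0506 0.0117
288 0.0508 0.0084
295 0.0513 0.0031
300 0.0517 0.0009
304 0.0514 0.0053
306 0.0512 0.0078
308 0.051 0.0102
309 0.0505 0.0123
310 0.0505 0.0132
```

```bash
python3 - <<'E'
from pf import *
for tag in('w8','w1','w3','w2'):
    im=ld(tag)['im'];hsv=cv2.cvtColor(im,cv2.COLOR_BGR2HSV)
    rd=(((hsv[...,0]<4)|(hsv[...,0]>175))&(hsv[...,1]>150)).astype(np.uint8)
    n,l,s,c=cv2.connectedComponentsWithStats(rd); o=[]
    for i in range(1,n):
        if s[i,4]>300: p=onz(tag,*c[i],.0815); o.append(p); print(tag,c[i],s[i,4],p)
    if len(o)==2: print((o[0]+o[1])/2, np.linalg.norm(o[0]-o[1]))
for tag,u,v in (('top0',258,187),('w2',422.5,121),('w3',423,203.5),('w1',266,270)): print(tag,onz(tag,u,v,.078))
E
```

```text
w8 [260.47553517 145.94495413] 654 [0.55558379 0.16042773 0.0815    ]
w8 [390.43302181 154.35202492] 642 [0.54378732 0.27915162 0.0815    ]
[0.54968556 0.21978967 0.0815    ] 0.11930850057175776
w1 [322.8574514  269.64146868] 463 [0.54310056 0.27960204 0.0815    ]
w3 [473.97990726 161.31993818] 647 [0.54303625 0.27920173 0.0815    ]
w3 [377.62977867 244.26156942] 497 [0.55483466 0.16068826 0.0815    ]
[0.54893545 0.219945   0.0815    ] 0.11909930588285995
w2 [431.27529924  46.74319913] 919 [0.54364124 0.27969055 0.0815    ]
w2 [416.98522167 186.81773399] 609 [0.55549361 0.16095255 0.0815    ]
[0.54956743 0.22032155 0.0815    ] 0.11932808096292226
top0 [0.55024418 0.21783688 0.078     ]
w2 [0.54962901 0.22047009 0.078     ]
w3 [0.54935296 0.22020107 0.078     ]
w1 [0.54888879 0.22060286 0.078     ]
```

```bash
python3 -m creep '[[255,[5,4.5,0],0],[255,[5.4,4.3,0],0],[255,[0,0,-10],0],[255,[0,0,-16],0],[255,[0,0,-15],0],[255,[0,0,-7],0],[255,[0,0,0],0],[255,[0,0,0],0]]' 80
cat > meas.py <<'E'
from pf import *
import sys
def meas(tag):
    s=read_state();tp=s['tool_pos'];c=get_calibration('wrist');grab('wrist',tag)
    P=cloud(tag); hsv=cv2.cvtColor(ld(tag)['im'],cv2.COLOR_BGR2HSV)
    o=((hsv[...,0]>3)&(hsv[...,0]<18)&(hsv[...,1]>140)&(hsv[...,2]>50)).astype(np.uint8)
    o[:, :280]=0;o[:,360:]=0
    n,l,st,ce=cv2.connectedComponentsWithStats(o); i=1+np.argmax(st[1:,4]); H0=cv2.erode((l==i).astype(np.uint8),np.ones((5,5)))>0
    H=P[H0];H=H[~np.isnan(H[:,0])]
    def f(p,Q=H,r=.015):
        t,y=p[2],p[3];a=np.array([np.sin(t)*np.cos(y),np.sin(t)*np.sin(y),np.cos(t)]); d=Q-np.array([p[0],p[1],tp[2]]); return np.linalg.norm(d-np.outer(d@a,a),axis=1)-r
    r=least_squares(f,[tp[0],tp[1],.3,.16],loss='soft_l1',f_scale=.0007);p=r.x;t,y=p[2:]
    a=np.array([np.sin(t)*np.cos(y),np.sin(t)*np.sin(y),np.cos(t)]);A=np.array([p[0],p[1],tp[2]])
    S=(P-A)@a;rad=np.linalg.norm(P-A-S[...,None]*a,axis=-1)
    near=(S>.01)&(S<.13)&(rad<.013); dark=near&(ld(tag)['im'].max(-1)<70)
    top=np.median(S[dark]) if dark.sum()>20 else np.nan
    F=A+a*(top-.0005-.121)
    print(tag,'tilt',np.degrees(t).round(2),'yaw',y.round(3),'rms',np.sqrt(np.mean(r.fun**2)).round(5),'n',len(H),dark.sum(),'foot',F.round(4),'tcp',tp.round(4),'F',s['wrist_force'].round(1),'T',s['torque'].round(2))
    rd=(((hsv[...,0]<4)|(hsv[...,0]>175))&(hsv[...,1]>150)).astype(np.uint8)
    n,l,st,ce=cv2.connectedComponentsWithStats(rd); q=[onz(tag,*ce[i],.0815) for i in range(1,n) if st[i,4]>300]
    if len(q)==2:
        b=(q[0]+q[1])/2; xs=np.array([np.cos(.16),np.sin(.16)]);d=(F-b)[:2]; print('bore',b.round(4),'plug dist',np.linalg.norm(q[0]-q[1]).round(4),'foot rel: along',(d@xs*1e3).round(1),'across',((xs[0]*d[1]-xs[1]*d[0])*1e3).round(1),'z',((F[2]-.0773)*1e3).round(1))
if __name__=='__main__': meas(sys.argv[1])
E
python3 meas.py w9
```

```text
time: 14.6
tool_pos: [0.5903, 0.2278, 0.1591]
tcp_rot: [-0.129, 1.568, 0.128]
wrist_force: [-0.5, 0.1, -0.9]
width: 0.32
w9 tilt 25.06 yaw 0.489 rms 0.01593 n 4659 593 foot [0.5372 0.2074 0.1181] tcp [0.5903 0.2278 0.1591] F [-0.5  0.1 -0.9] T [-0.01 -0.03 -0.01]
bore [0.5499 0.22   0.0815] plug dist 0.1193 foot rel: along -14.6 across -10.4 z 40.8
```

View pics/w9.png

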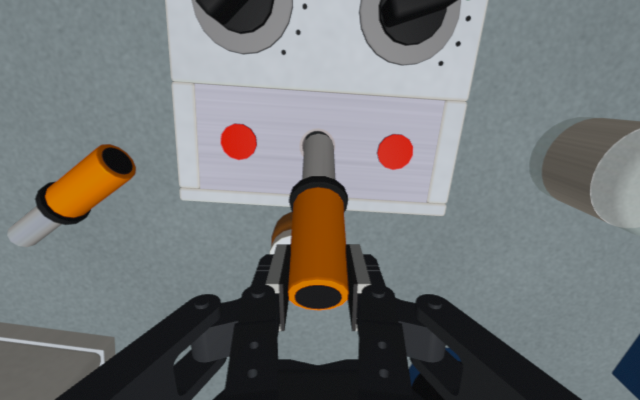

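```bash
sed -i "s/o\[:, :280\]=0;o\[:,360:\]=0/o[(P[...,2]<tp[2]-.03)|np.isnan(P[...,2])]=0/" meas.py
python3 -m creep '[[255,[0,-0.6,-6],0],[255,[0,0,-5],0],[255,[0,0,-2],0],[255,[0,0,0],0],[255,[0,0,0],0],[255,[0,0,0],0],[255,[0,0,0],0],[255,[0,0,0],0]]' 80
python3 meas.py w10; python3 -c "
from h import *
crop('w10',250,100,390,220,5,'c_w10')"
```

```text
time: 15.32
tool_pos: [0.5908, 0.2275, 0.1472]
tcp_rot: [-0.129, 1.566, 0.129]
wrist_force: [0.5, 0.8, -1.8]
width: 0.315
w10 tilt 26.32 yaw 0.156 rms 0.00062 n 4255 813 foot [0.5479 0.2203 0.0768] tcp [0.5908 0.2275 0.1472] F [ 0.5  0.8 -1.8] T [-0.03 -0.01  0.02]
bore [0.5497 0.2199 0.0815] plug dist 0.119 foot rel: along -1.7 across 0.6 z -0.5
```

View pics/c_w10.png

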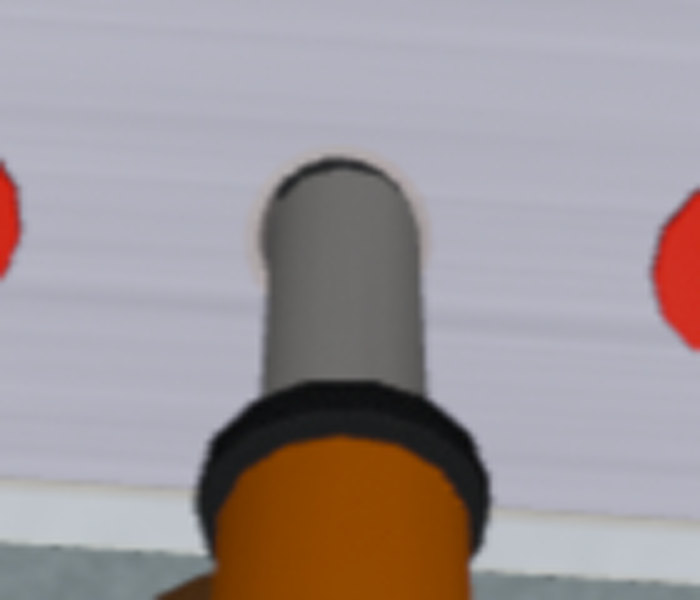

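```bash
python3 -m creep '[[255,[0,-0.5,-1],0],[255,[-0.3,0,-1],0],[255,[0,0,-1],0],[255,[0,0,-1],0],[255,[0,0,0],0],[255,[0,0,0],0],[255,[0,0,0],0],[255,[0,0,0],0]]' 80
python3 meas.py w11; python3 -c "
from h import *
crop('w11',250,100,390,220,5,'c_w11')"
```

```text
time: 16.03
tool_pos: [0.5904, 0.227, 0.1429]
tcp_rot: [-0.129, 1.567, 0.129]
wrist_force: [-0.8, -0.0, -1.7]
width: 0.32
w11 tilt 26.31 yaw 0.162 rms 0.0006 n 4289 813 foot [0.5475 0.2195 0.0724] tcp [0.5904 0.227  0.1429] F [-0.8 -0.  -1.7] T [-0.01 -0.08 -0.02]
bore [0.5497 0.2199 0.0815] plug dist 0.1191 foot rel: along -2.2 across -0.0 z -4.9
```

View pics/c_w11.png

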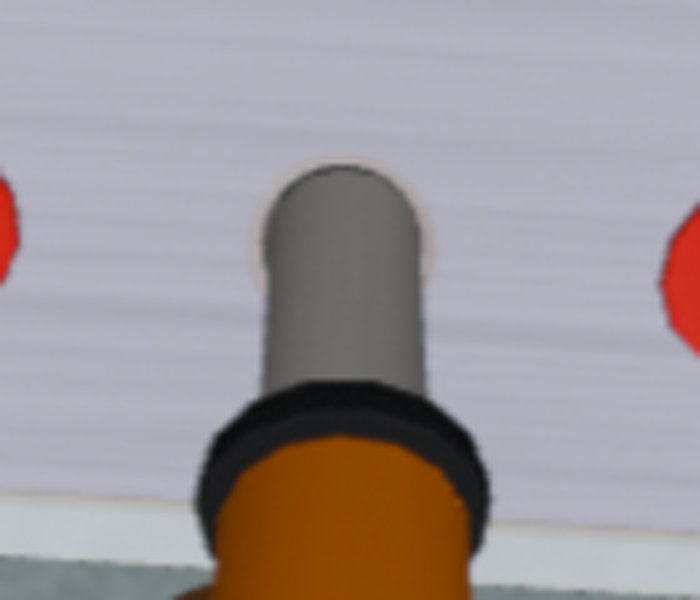

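```bash
python3 -m creep '[[255,[0,0,0],0],[255,[0,0,0],0],[255,[-2.5,-0.4,1],0],[255,[-2.5,-0.4,1],0],[255,[-2.5,-0.4,0.8],0],[255,[-2.5,-0.4,0.8],0],[255,[0,0,0],0],[255,[0,0,0],0]]' 25
python3 meas.py w12; python3 -c "
from h import *
crop('w12',250,100,390,220,5,'c_w12')"
```

```text
time: 16.75
tool_pos: [0.5816, 0.2253, 0.1475]
tcp_rot: [-0.129, 1.564, 0.129]
wrist_force: [5.7, -1.0, -0.5]
width: 0.319
w12 tilt 24.0 yaw 0.235 rms 0.00372 n 3859 12 foot [nan nan nan] tcp [0.5816 0.2253 0.1475] F [ 5.7 -1.  -0.5] T [-0.25 -1.37  0.06]
bore [0.5496 0.2199 0.0815] plug dist 0.119 foot rel: along nan across nan z nan
```

View pics/c_w12.png

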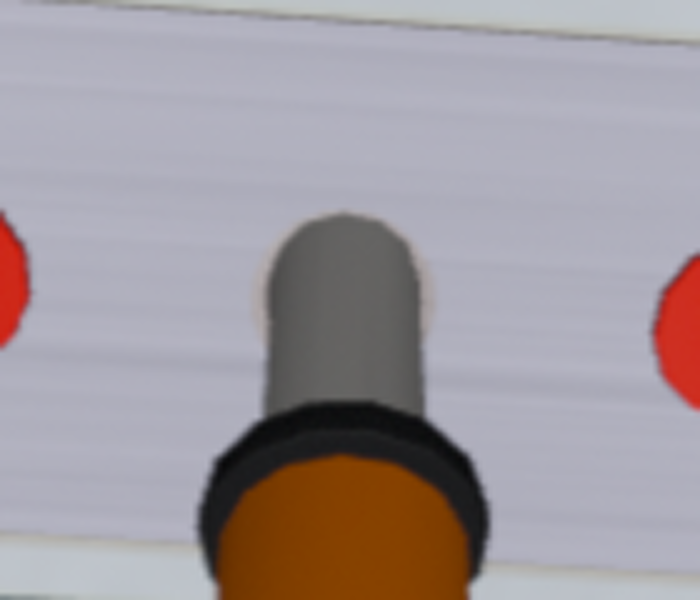

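```bash
cat > sf.py <<'E'
from pf import *
import sys
def sf(tag,tp):
    P=cloud(tag); im=ld(tag)['im']; hsv=cv2.cvtColor(im,cv2.COLOR_BGR2HSV)
    o=((hsv[...,0]>3)&(hsv[...,0]<18)&(hsv[...,1]>140)&(hsv[...,2]>40))
    d=np.hypot(P[...,0]-tp[0]+.01,P[...,1]-tp[1]+.001)
    o&=(d<.05)&(P[...,2]>tp[2]-.03)&(P[...,2]<tp[2]+.06); o[:,:296]=0;o[:,342:]=0
    H=P[cv2.erode(o.astype(np.uint8),np.ones((3,3)))>0]
    def ax(p): 
        t,y=p[2],p[3]; return np.array([np.sin(t)*np.cos(y),np.sin(t)*np.sin(y),np.cos(t)])
    def f(p,Q):
        a=ax(p); D=Q-np.array([p[0],p[1],tp[2]]); return np.linalg.norm(D-np.outer(D@a,a),axis=1)-.015
    x=np.array([tp[0],tp[1],.35,.16])
    for _ in range(4):
        r=least_squares(f,x,args=(H,),loss='soft_l1',f_scale=.0005); x=r.x; H=H[abs(r.fun)<max(.0012,2*np.median(abs(r.fun)))] if len(H)>300 else H
    a=ax(x);A=np.array([x[0],x[1],tp[2]]); S=(P-A)@a;rad=np.linalg.norm(P-A-S[...,None]*a,axis=-1)
    h=(S>0)&(rad<.012)&(S<.1); top=np.percentile(S[h],60) if h.sum() else np.nan
    # collar: orange boundary at s=61 ; stem lower visible
    st=(rad>.0098)&(rad<.0122)&(S<-.01); c=(rad>.0165)&(rad<.0192)&(S<0.0)&(S>-.06)
    F=A+a*(top-.121)
    cs=np.percentile(S[c],2) if c.sum() else np.nan
    F2=A+a*(cs-.055)
    print(tag,'n',len(H),'rms',np.sqrt(np.mean(f(x,H)**2)).round(5),'tilt',np.degrees(x[2]).round(2),'yaw',x[3].round(3),'top s',top,h.sum(),'footTop',F.round(4),'collar s',cs,c.sum(),'footCollar',F2.round(4))
    return x
if __name__=='__main__': sf(sys.argv[1],np.array(json.loads(sys.argv[2])))
E
python3 sf.py w11 '[.5904,.227,.1429]'; python3 sf.py w12 '[.5816,.2253,.1475]'
```

```text
Traceback (most recent call last):
  File "sf.py", line 25, in <module>
    if __name__=='__main__': sf(sys.argv[1],np.array(json.loads(sys.argv[2])))
                                                     ~~~~~~~~~~^^^^^^^^^^^^^
json.decoder.JSONDecodeError: Expecting value: line 1 column 2 (char 1)
Traceback (most recent call last):
  File "sf.py", line 25, in <module>
    if __name__=='__main__': sf(sys.argv[1],np.array(json.loads(sys.argv[2])))
                                                     ~~~~~~~~~~^^^^^^^^^^^^^
json.decoder.JSONDecodeError: Expecting value: line 1 column 2 (char 1)
```

View pics/w12.png

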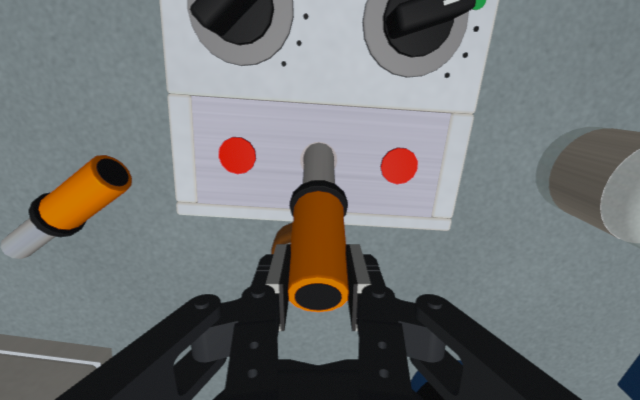

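```bash
python3 sf.py w11 '[0.5904,0.227,0.1429]'; python3 sf.py w12 '[0.5816,0.2253,0.1475]'
```

```text
w11 n 3869 rms 0.00044 tilt 26.2 yaw 0.159 top s 0.04292997784485058 1034 footTop [0.5479 0.2197 0.0728] collar s -0.023417083107433814 543 footCollar [0.5477 0.2196 0.0725]
w12 n 3538 rms 0.00042 tilt 22.02 yaw 0.153 top s 0.04203511034819562 1153 footTop [0.5465 0.2194 0.0743] collar s -0.024353010635927836 520 footCollar [0.5463 0.2194 0.0739]
```

```bash
python3 -m creep '[[255,[1,0.2,-1.3],0],[255,[1,0.2,-1.3],0],[255,[0,0,-1],0],[255,[-2,-0.3,0.2],0],[255,[-2,-0.3,0.2],0],[255,[-2,-0.3,0.2],0],[255,[-2,-0.3,0.2],0],[255,[0,0,0],0]]' 25
python3 - <<'E'
from sf import *
s=read_state();print(s['tool_pos'],s['wrist_force'],s['torque']);grab('wrist','w13');sf('w13',s['tool_pos'])
crop('w13',250,100,390,220,5,'c_w13')
E
```

```text
time: 17.47
tool_pos: [0.5787, 0.226, 0.148]
tcp_rot: [-0.126, 1.556, 0.131]
wrist_force: [6.8, 1.2, 6.6]
width: 0.32
[0.57871805 0.22597871 0.1480055 ] [6.81339564 1.20243876 6.64938398] [ 0.14408031 -1.6900543   0.0814215 ]
w13 n 3486 rms 0.00042 tilt 20.66 yaw 0.195 top s 0.04203014326766551 1200 footTop [0.5466 0.2189 0.0741] collar s -0.02405799889384153 512 footCollar [0.5465 0.2189 0.074 ]
```

View pics/c_w13.png

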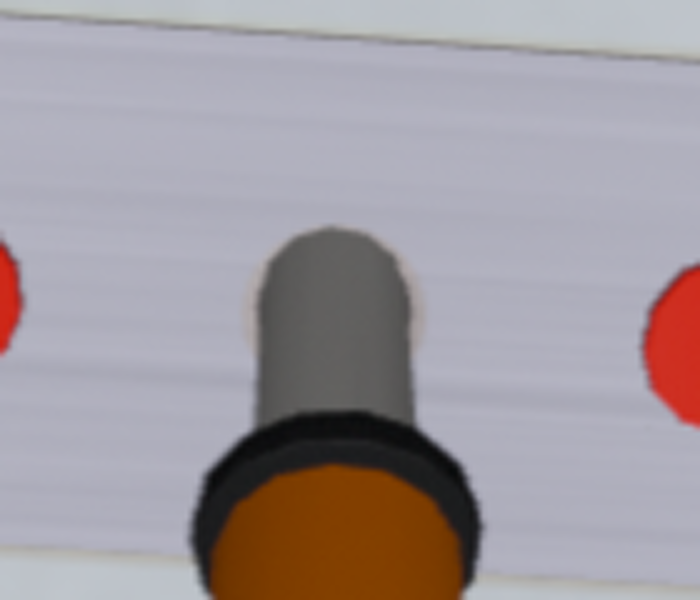

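```bash
python3 -m creep '[[255,[0,0,0],0],[255,[1.5,0.2,-1],0],[255,[1,0.2,-1.5],0],[255,[0,0,-1.5],0],[255,[0,0,-1],0],[255,[0,0,-0.5],0],[255,[0,0,0],0],[255,[0,0,0],0]]' 60
python3 - <<'E'
from sf import *
s=read_state();print(s['tool_pos'],s['wrist_force'],s['torque']);grab('wrist','w14');sf('w14',s['tool_pos'])
crop('w14',250,100,390,220,5,'c_w14')
E
```

```text
time: 18.18
tool_pos: [0.5802, 0.2264, 0.1416]
tcp_rot: [-0.126, 1.559, 0.13]
wrist_force: [5.2, 1.0, 4.4]
width: 0.319
[0.5802335  0.22637251 0.14155317] [5.20078617 0.98003446 4.43482179] [ 0.20037022 -1.35751007 -0.01699062]
w14 n 3466 rms 0.00042 tilt 20.91 yaw 0.192 top s 0.04204006697462802 1190 footTop [0.5477 0.2193 0.0678] collar s -0.023967837301545267 506 footCollar [0.5477 0.2193 0.0678]
```

View pics/c_w14.png

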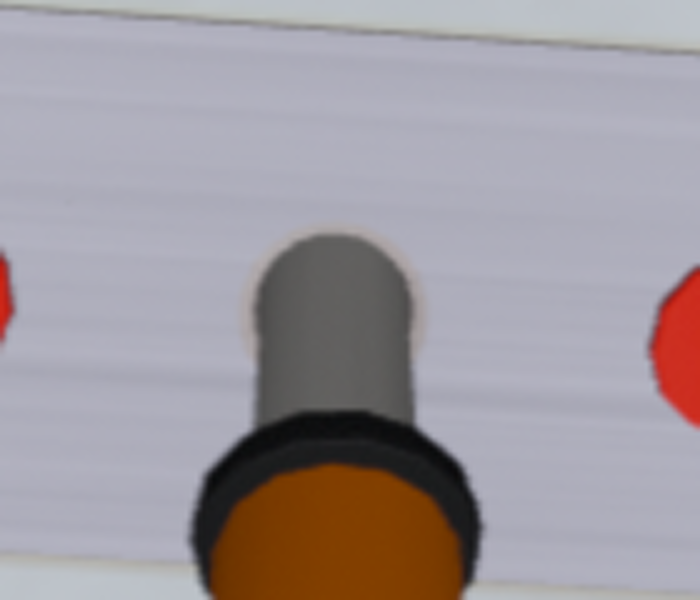

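```bash
python3 -m creep '[[255,[0,0,0],0],[255,[-3,-0.5,1],0],[255,[-3,-0.5,0.9],0],[255,[-3,-0.5,0.8],0],[255,[-3,-0.5,0.7],0],[255,[-3,-0.5,0.6],0],[255,[0,0,0],0],[255,[0,0,0],0]]' 25
python3 - <<'E'
from sf import *
s=read_state();print(s['tool_pos'],s['wrist_force'],s['torque']);grab('wrist','w15');sf('w15',s['tool_pos'])
crop('w15',250,120,390,240,5,'c_w15')
E
```

```text
time: 18.9
tool_pos: [0.5642, 0.2236, 0.1446]
tcp_rot: [-0.127, 1.561, 0.13]
wrist_force: [6.1, 0.8, 1.9]
width: 0.316
[0.56421099 0.22363341 0.14458429] [6.11857715 0.79729026 1.93296869] [ 0.33134773 -1.33264962 -0.00668376]
w15 n 2919 rms 0.00038 tilt 12.78 yaw 0.213 top s 0.0419489156968187 1441 footTop [0.5487 0.2193 0.0675] collar s -0.02382861295158948 452 footCollar [0.5487 0.2193 0.0677]
```

View pics/c_w15.png

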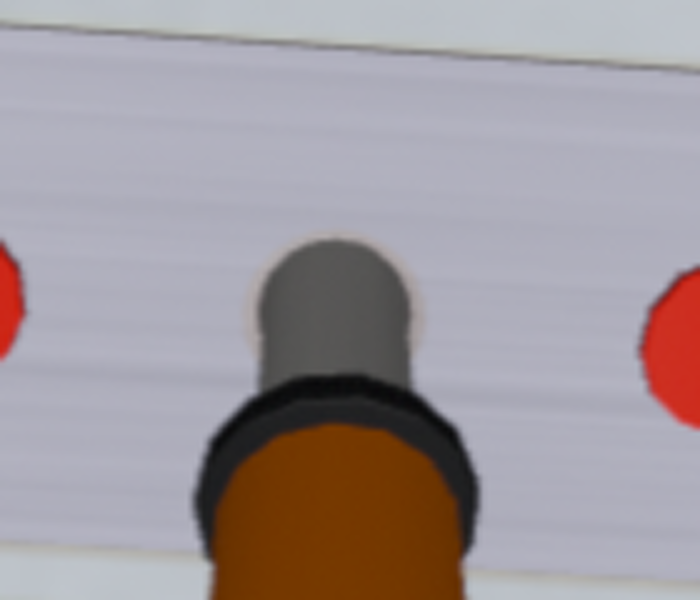

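```bash
python3 -m creep '[[255,[0.5,0,-2],0],[255,[0,0,-2],0],[255,[-3,-0.5,0.3],0],[255,[-3,-0.5,0.3],0],[255,[-3,-0.5,0.3],0],[255,[-3,-0.5,0.3],0],[255,[-2,-0.4,0],0],[255,[0,0,0],0]]' 35
python3 - <<'E'
from sf import *
s=read_state();print(s['tool_pos'],s['wrist_force'],s['torque']);grab('wrist','w16');sf('w16',s['tool_pos'])
E
```

```text
time: 19.62
tool_pos: [0.5494, 0.2204, 0.1408]
tcp_rot: [-0.128, 1.564, 0.129]
wrist_force: [4.3, 0.3, 0.4]
width: 0.319
[0.54942158 0.22038259 0.14076082] [4.27967416 0.28818945 0.4023739 ] [-0.0097544  -1.21580666  0.03332383]
w16 n 2496 rms 0.00033 tilt 5.64 yaw 0.166 top s 0.042699050009345166 1678 footTop [0.5492 0.2198 0.0628] collar s -0.023055900217960393 411 footCollar [0.5492 0.2198 0.0631]
```

View pics/w16.png

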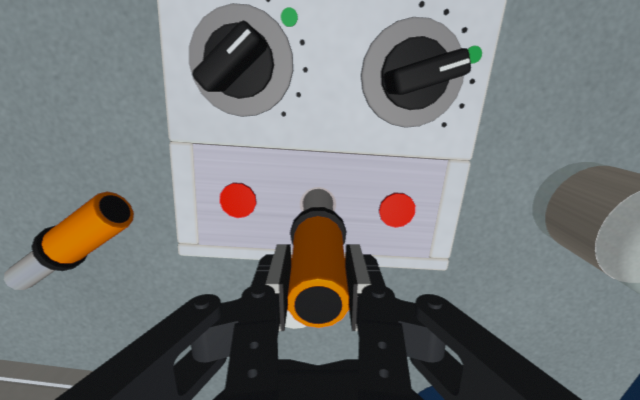

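```bash
python3 -m creep '[[255,[0.5,0,0],0],[200,[0,0,0],0],[100,[0,0,0],0],[60,[0,0,0],0],[60,[0,0,0],0],[60,[4,0.6,0],0],[60,[4,0.6,0],0],[60,[0,0,0],0]]' 35
python3 - <<'E'
from sf import *
s=read_state();print(s['tool_pos'],s['wrist_force'],s['torque']);grab('wrist','w17');sf('w17',s['tool_pos'])
E
```

```text
time: 20.33
tool_pos: [0.5572, 0.2213, 0.1391]
tcp_rot: [-0.129, 1.567, 0.129]
wrist_force: [-0.2, -0.6, 0.2]
width: 0.764
[0.55724276 0.22132257 0.13909531] [-0.19803557 -0.56629156  0.22246726] [-0.0219883  -0.0049125  -0.01204141]
w17 n 623 rms 0.00021 tilt -0.14 yaw -1.395 top s 0.09506858881963133 2682 footTop [0.5501 0.2197 0.1132] collar s -0.05973675591389227 218 footCollar [0.5501 0.2195 0.0244]
```

View pics/w17.png

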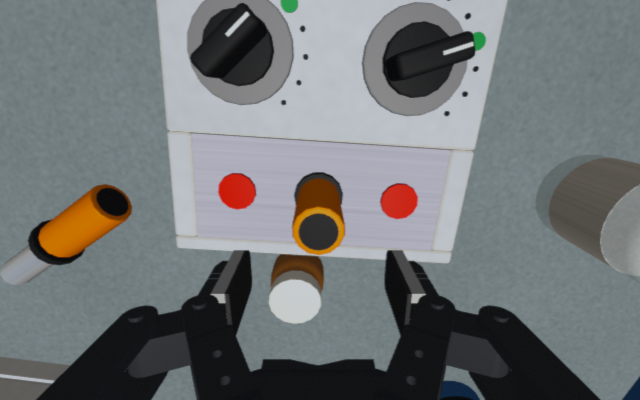

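```bash
python3 -m creep '[[0,[0,0,0],0],[0,[0,0,15],0],[0,[0,0,30],0],[0,[0,0,30],0],[0,[0,0,30],0],[0,[0,0,10],0],[0,[0,0,0],0],[0,[0,0,0],0]]'
python3 - <<'E'
from h import *
s=read_state();print(s['tool_pos'],s['wrist_force']);grab('wrist','w18');grab('scene','s18');crop('s18',290,140,450,290,5,'c_s18')
E
```

```text
time: 21.05
tool_pos: [0.5569, 0.2213, 0.2544]
tcp_rot: [-0.129, 1.566, 0.129]
wrist_force: [-0.1, -0.7, -0.3]
width: 0.998
[0.55688055 0.22128714 0.25438261] [-0.05782871 -0.65238951 -0.31322914]
```

View pics/w18.png

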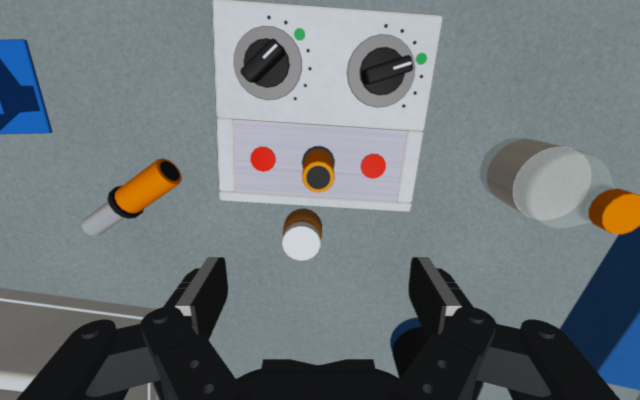

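View pics/c_s18.png

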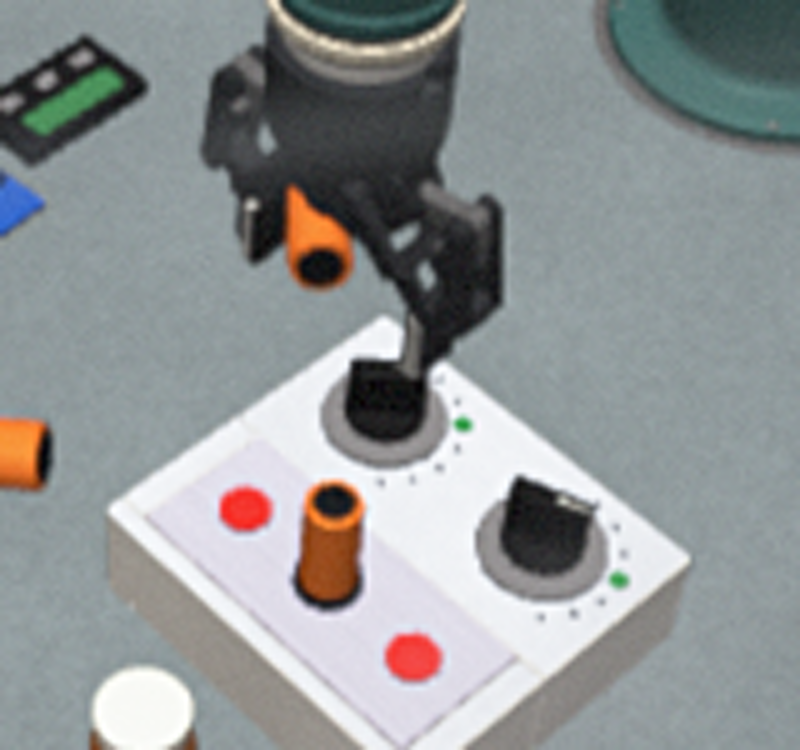

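```bash
python3 - <<'E'
from h import *
P=cloud('w18');v,u=np.mgrid[:400,:640]
d=P[np.hypot(u-317.5,v-177)<9]; d=d[~np.isnan(d[:,2])]
A=np.c_[d[:,:2]-d[:,:2].mean(0),np.ones(len(d))];print('top',np.median(d,0),np.linalg.lstsq(A,d[:,2],rcond=None)[0][:2])
b=np.r_[P[165:185,280:297].reshape(-1,3),P[165:185,340:355].reshape(-1,3)];print('block',np.nanmedian(b[:,2]))
r=(np.hypot(u-317.5,v-177)<11); 
m=(P[...,2]>.116)&(P[...,2]<.13)
for a in [(.4512,.2672),(.4622,.1558)]:
    q=P[m&(np.hypot(P[...,0]-a[0],P[...,1]-a[1])<.035)][:,:2]; print(cv2.minAreaRect(q.astype(np.float32)))
E
```

```text
top [0.54898584 0.21927604 0.14385169] [-0.00442091 -0.01001687]
block 0.07722354567334247
((0.44982004165649414, 0.2656777799129486), (0.013932973146438599, 0.04147223383188248), 26.245758056640625)
((0.4610542058944702, 0.15481151640415192), (0.013675357215106487, 0.041702255606651306), 50.89706039428711)
```

```bash
python3 -c "
from workcell import *
print(finish_job()); print(read_state()['time'])"
```

```text
the job is handed in; nothing more can be done
None
the job is handed in; nothing more can be done
```

I turned both dials to their green dots and put the check probe home in the heater's bore. I handed the job in at about 21 s of robot time, with the gripper open and clear above. `finish_job` gave no verdict, so these results are from my own camera checks.

- **Dials:** I turned the left one first. It measured about 1.21 rad against its target of 1.2, and the right one about 0.78 rad against 0.8. Both were still there in the last picture.
- **Entry:** I tilted the probe partway upright while its foot was still in the stand. It should have come to about 20 degrees, but the wrist depth picture showed 26, while the partly hidden scene view suggested 20 to 23. I trusted the wrist view. The foot's lower edge went into the mouth at about 26 degrees, inside the 13 to 51 degrees allowed.
- **Straightening:** The foot rode up the chamfer once, so I reseated it deeper and straightened it in steps to about 6 degrees. The head slid about 9 mm in the pads along the way. I then opened the gripper, and the probe dropped home on its own instead of being slid in under grip.
- **Final state:** The head's top is 66.6 mm above the block, against 66 mm nominal. The tilt is under about 1 degree, and the probe is on the bore axis to about 1 mm.
- **Other things on the bench:** The last pictures showed nothing disturbed, though I did not measure each bystander's position.

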